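# Release an injector from its strap clamp

## Task

Using a fingertip only, roll the big knurled black ring on the clamp counterclockwise (seen from above) through two full turns from tight, so that its white line comes round to the short white line on the stud cap for the second time. Then push the red tab to swing the steel strap counterclockwise off the injector, all the way round to its stop post, and move clear. Pinch and lift nothing, do not push the strap before the ring is two turns loose, leave the ring at two turns, and leave the injector and the small parts lying where they are.

Things in the scene. Friction and masses are not known exactly. Their poses are not given: they have to be found in the camera images.
- fixture: Grey plate fixed to the bench, 180 x 200 x 12 mm. Origin: on the stud axis at bench height, z up; plate x -55 to 125, y -85 to 115 mm. Two saddles, tops 42 mm over the bench, hold the injector along y at x = 76 mm. Stud cap: black, 26 mm wide, top at 108 mm, with a white line pointing along the plate's -x. Stop post, 58 mm high, at x = -20, y = 86 mm.
- ring_centre (a point): Fixed point on the stud axis, half way up the ring's rim, 82 mm over the bench. The ring: black disc, 96 mm across over 30 small rounded ribs (1.5 mm proud); rim from 73 to 91 mm over the bench, hub top 95 mm. The strap's top, 58 mm, is under it. All round the rim 45 mm is free at rim height.
- ring_mark (a point): Outer end of the white radial line on top of the ring, 46 mm from its axis, 91 mm over the bench; turns with the ring. Tight, and again after each full turn, it points along the plate's -x, in line with the white line on the stud cap.
- ring_nut (a joint): Turn of the ring in rad: 0 tight (always the start), grows counterclockwise from above; two full turns = 12.57; it runs to four turns. About 0.04 N m of friction (1 N at the rim), stays where it is left. A finger pressed on the rim at 3 to 8 N drives it as it moves round the rim.
- strap (a joint): Angle of the steel strap about the stud axis, rad: 0 along the plate's +x across the injector (starts at 0 to 0.1), grows counterclockwise from above, 1.57 along the plate's +y at the stop. About 0.1 N m of friction (1 N at the tab), stays where left. Strap 24 mm wide, 130 mm long from the axis, 49 to 58 mm over the bench.
- tab_mid (a point): Middle of the red upright tab on the strap's free end, 114 mm from the stud axis, 75 mm over the bench. The tab is a plate standing along the strap: 32 mm long (98 to 130 mm from the axis), 12 mm thick, from 58 to 92 mm over the bench. Push its clockwise face; touching both faces at once counts as pinching.
- injector: Loose light-grey injector, 25 x 182 x 48 mm, lying in the two saddles under the strap; its underside is 22 mm above the bench, its body's top 47 mm. Origin at the centre of its underside; y along it towards its dark plug end. A stub near the plug end stands up to 70 mm above the bench.
- union_nut: Loose grey union nut, 24 x 27 x 20 mm, lying on the plate; origin at the centre of its underside.
- nozzle_lying: Loose steel nozzle, 18 x 54 x 18 mm, lying on the plate; origin at the centre of its underside.
- grease_tin: Blue and grey grease tin, 68 mm wide, 34 mm high, on the bench to the right; origin at the centre of its underside.
- hex_key: Black hex key, 46 x 124 x 8 mm, on the bench to the left; origin at the centre of its underside.

How it is judged:
On the way, in this order (a step that is already met when the one before it is completed fails the run):
1. the ring is two full turns loose, the strap still across the injector (value of joint ring_nut above 11.97 rad and value of joint strap below 0.25 rad), for 0.2 s.
2. the strap is swung round to its stop (value of joint strap above 1.3 rad), for 0.2 s.
At the end, for the whole second after the job is handed in: The ring stands at two full turns from tight (12.57 rad within 0.6 rad, 34 degrees) and still; the strap has been swung at least 1.3 rad, to or nearly to its stop; the injector lies within 15 mm and the four small parts within 30 mm of where they started (value of joint ring_nut between 11.97 and 13.17 rad and value of joint strap above 1.3 rad and not (velocity of joint ring_nut above 0.1 rad/s) and not (velocity of joint ring_nut below -0.1 rad/s) and distance of injector from where it was at the start of the episode below 0.015 m and linear speed of injector below 0.02 m/s and distance of each of union_nut, nozzle_lying, grease_tin, hex_key from where it was at the start of the episode below 0.03 m); the robot touches nothing.
It fails at once if the strap is pushed aside before the ring is two turns loose (value of joint strap above 0.25 rad and value of joint ring_nut below 11.9 rad).
It fails at once if the red tab is pinched between the fingers (contact force between the fingers and strap_c3 above 2 N and contact force between the fingers and strap_c4 above 2 N).
It fails at once if the injector is lifted or shoved (15 mm) (distance of injector from where it was at the start of the episode above 0.015 m).
It fails at once if a small part is carried off or knocked away (30 mm) (distance of any of union_nut, nozzle_lying, grease_tin, hex_key from where it was at the start of the episode above 0.03 m).
It also fails if it takes over 72 s, if anything falls off the work surface, if the arm or the gripper's body presses on something with over 40 N, if the wrist force passes 120 N, or if a joint passes its speed limit or range.

## Robot

A 6-joint arm with a two-finger parallel gripper is mounted at the origin on a cart in front of the work surface, level with it; the furniture and walls round the work are solid. World frame = base frame: x ahead of the robot, y to its left, z up, the work surface at z = 0. Lengths are in m, angles in rad, forces in N, time in s.
With the tool pointing down it reaches from about 0.275 to 0.85 m from the base axis. Payload 5.2 kg.
Tool frame: the origin (TCP) lies at the very end of the fingers, on their centre line; the grasp point (between the pads) lies 19 mm behind it; x points along the fingers, z is the direction in which the jaws open and shut, and the axes are right-handed (so a half turn about x gives the same grasp; the last joint's range is limited). The gripper opens to 85 mm and grips with 20 to 120 N. Pads are 22 mm wide; open, the fingers measure 114 mm over their backs; the gripper's body (76 mm by 85 mm) begins 54 mm behind the grasp point. The pads swing forward as they close: fully open they stand 13 mm farther back than shut.
Start: joints at [-1.548, 0.259, 1.535, -0, 1.348, -0.203], TCP at [0.123, -0.536, 0.195] pointing down, gripper open.
Joint ranges: [-3.14, 3.14], [-0.91, 2.08], [0.19, 2.58], [-1.22, 4.36], [0.22, 2.71], [-3.12, 3.12]. Speed limits (rad/s): [2.57, 2.57, 3.14, 3.14, 3.14, 3.14].

## Interface

Orientations are given as a unit quaternion [x, y, z, w].
In Python, from station import robot gives the robot as it stands. The module is installed in compiled form; this text tells all that it offers.
- The arm moves only by the tool jog_arm, never from a script. Its argument "steps" is a list of rows, each an object with "dp": the shift along the tool's x, y, z in mm, a list of three; "twist": the turn, a rotation vector about the tool's x, y, z in rad, a list of three; "grip": the opening in per cent of the stroke, from 0 (shut) to 100 (fully open). In form: [{"dp": [tx, ty, tz], "twist": [rx, ry, rz], "grip": grip}, ...]. A call has 1 to 5 rows; each row shifts and turns the pose as measured when the row begins, along the tool's axes as they then stand; what a row does not reach is not made up. A row lasts 1/10 s, in which the tool goes at most 50 mm and 8.59 degrees, less where a joint would pass 70% of its speed; a pose out of reach is approached as far as the arm can. A call with a gripper value outside its range is refused whole. The fingers move at their own pace and stop on an object; "squeeze" is the grip in N (left out, the last holds). Time passes only in rows, so rows that do not move let the fingers close. It gives the time, the measured TCP pose, the force and the opening at its end, in the units of the state.
- robot.observe(): the state, without advancing time (a new reading comes with each control period).
- robot.get_image(name): name is "scene" or "side" or "wrist"; returns (picture, depth): 400x640x3 uint8, blue, green, red; 400x640 float32, m along the optical axis (not along the pixel's ray), 0 where there is no reading.
- robot.camera_params(name): a dict with "fov_y" (degrees; the focal length in pixels is half the picture's height over the tangent of half this angle, whatever the lens; pixels are square), "cx", "cy" (the principal point, pixels), "R" (3x3) and "t" (3): a world point X has camera coordinates R X + t. Camera axes: x right, y down, z forward; pixel columns grow to the right and rows downward; lengths in m; the calibration is good to about 2 mm. A picture is of the moment at which its call begins: read the wrist's pose just before it. camera_params takes no time and is no camera call; for the wrist camera it gives the pose at the moment of the call.
- robot.close_job(): hands the job in, once; it reports no verdict.
The state is a dict: "time_s": time; "joints": joint angles; "dq": joint speeds; "effort": joint torques, N m; "eef_pos": TCP position; "tcp_rot": TCP orientation; "ft_force": force on the tool from outside, world axes, zero at the start; "moment": the same for the moment, N m; "opening": opening from 0.0 (shut) to 1.0 (fully open).
Only numpy, scipy, OpenCV 4.12 (cv2) and the standard library are available. Lean on these libraries where they do the work, as an engineer would, in place of code of your own. Each camera call takes 0.05 s, during which the arm holds its last target.

## Working session

There is one attempt and no reset: what is moved stays moved. The work goes in short steps, Python scripts to look and compute and a tool call to move; the robot and the scene stay as the last step left them, time stands still between calls to the robot, and variables do not carry over. Pictures are saved under pics/ and viewed, and the job is handed in when it is done.

Besides the shell and the picture viewer there is one more tool, called after ">>>" by a JSON object that holds its "fn" and its "kwargs", one argument or row to a line. jog_arm: Moves the arm, as the interface text tells. Its arguments: {"type":"object","properties":{"steps":{"type":"array"},"squeeze":{"type":"number"}},"required":["steps"]}

```bash
mkdir -p pics; ls; python3 - <<'E'
from station import robot
import cv2,numpy as np
s=robot.observe();print(s)
for n in("scene","side","wrist"):
    p=robot.camera_params(n);print(n,p)
    im,d=robot.get_image(n);cv2.imwrite(f"pics/{n}0.png",im);np.save(f"pics/{n}0.npy",d)
E
```

```text
pics
{'time_s': 0.0, 'joints': array([-1.54777506e+00,  2.59362416e-01,  1.53609201e+00, -1.23907475e-05,
        1.34799865e+00, -2.02822389e-01]), 'dq': array([ 0.00019551, -0.0008847 , -0.00082637,  0.00137861,  0.00129033,
       -0.00204622]), 'effort': array([ 2.21132586e-04, -4.46032226e+01, -2.90570283e+01, -2.84828748e-04,
        1.17166163e-02, -1.02008411e-05]), 'eef_pos': array([ 0.12315292, -0.53542193,  0.19446073]), 'tcp_rot': array([ 0.44097585,  0.55358167, -0.43997135,  0.55273217]), 'ft_force': array([-0.91512875,  1.23063655, -0.53079666]), 'moment': array([-0.04521353,  0.01901156, -0.03027717]), 'opening': 0.9999162895735867}
scene {'fov_y': 42.69479657360173, 'cx': 325.76952488889265, 'cy': 204.1559023542296, 'R': array([[-0.4409708 , -0.89747325,  0.00930179],
       [-0.49141979,  0.23275938, -0.83924351],
       [ 0.75103352, -0.37465296, -0.5436762 ]]), 't': array([0.24621192, 0.36554971, 1.0553831 ])}
side {'fov_y': 53.69260595172026, 'cx': 320.392850684865, 'cy': 207.70548778885288, 'R': array([[-0.93093488, -0.36498238,  0.01217056],
       [-0.24512427,  0.59982321, -0.76166017],
       [ 0.27069235, -0.71203931, -0.64786238]]), 't': array([0.50854212, 0.18997215, 0.81724687])}
wrist {'fov_y': 66.56613231410017, 'cx': 317.7442180774421, 'cy': 199.84937796312335, 'R': array([[ 0.22370292, -0.97465656, -0.00125932],
       [-0.92952413, -0.2137324 ,  0.30050516],
       [-0.29315848, -0.06605331, -0.95377936]]), 't': array([-0.5490368 , -0.03784396,  0.37904064])}
```

View pics/scene0.png

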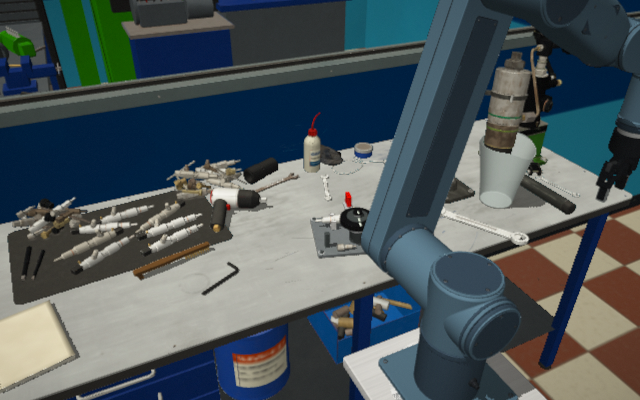

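View pics/side0.png

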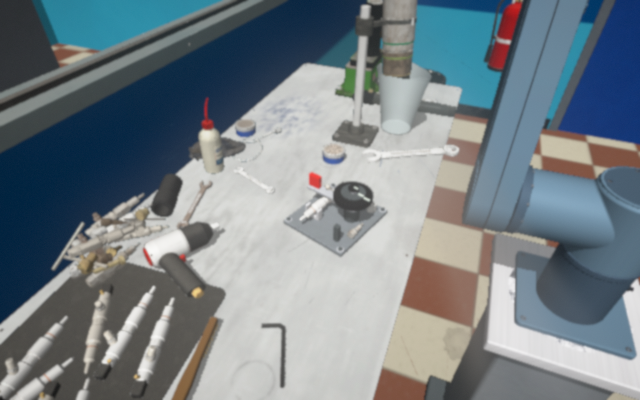

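View pics/wrist0.png

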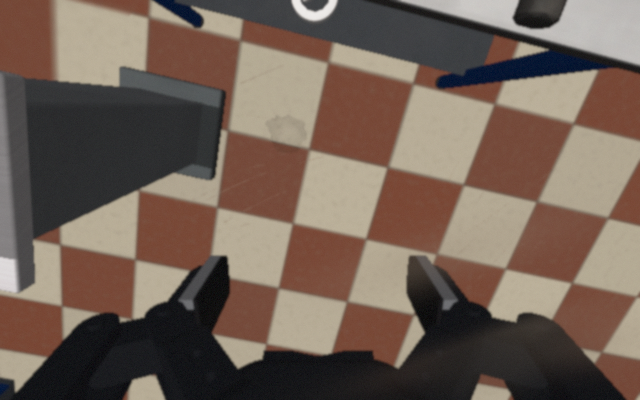

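The scene view shows the clamp at about (355,218), partly behind the arm. In the side view it is clear: ring (353,192), red tab (315,180), grey plate around (335,222). Next I'll zoom in and measure.

```bash
cat > h.py <<'E'
import numpy as np,cv2
from station import robot
def ray(p,u,v):
    f=200/np.tan(np.radians(p["fov_y"])/2)
    d=np.array([(u-p["cx"])/f,(v-p["cy"])/f,1.]);R=p["R"]
    return -R.T@p["t"], R.T@d
def onz(p,u,v,z):
    o,d=ray(p,u,v);return o+d*(z-o[2])/d[2]
def proj(p,X):
    f=200/np.tan(np.radians(p["fov_y"])/2)
    c=p["R"]@np.array(X)+p["t"];return np.array([f*c[0]/c[2]+p["cx"],f*c[1]/c[2]+p["cy"]])
E
python3 - <<'E'
from h import *
im=cv2.imread("pics/side0.png")
c=im[150:270,270:400];cv2.imwrite("pics/side0z.png",cv2.resize(c,None,fx=5,fy=5,interpolation=cv2.INTER_CUBIC)[:600,:780])
im=cv2.imread("pics/scene0.png")
c=im[180:270,300:400];cv2.imwrite("pics/scene0z.png",cv2.resize(c,None,fx=6,fy=6,interpolation=cv2.INTER_CUBIC))
p=robot.camera_params("side")
for u,v,z in[(353,190,.091),(315,180,.075),(284,222,.012),(342,253,.012),(386,210,.012)]:print(onz(p,u,v,z))
E
```

```text
[ 0.49166244 -0.07058043  0.091     ]
[ 0.59851182 -0.0934583   0.075     ]
[0.63576214 0.01681258 0.012     ]
[0.4699558  0.06124796 0.012     ]
[ 0.4144706 -0.1223321  0.012    ]
```

View pics/side0z.png

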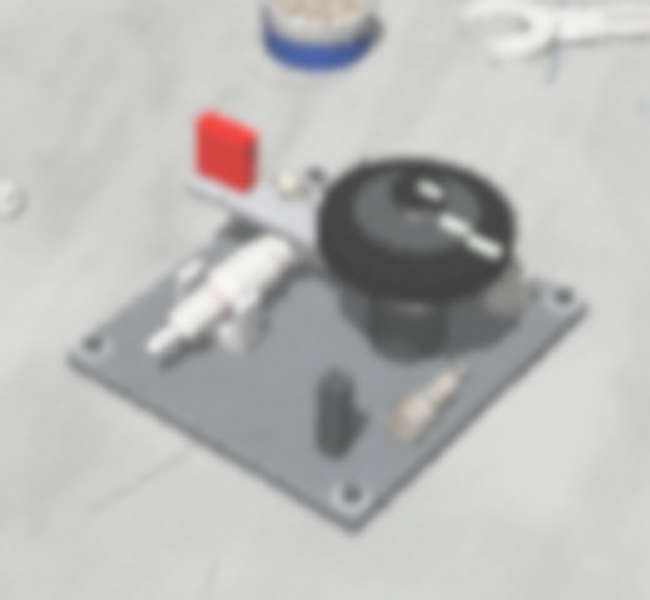

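View pics/scene0z.png

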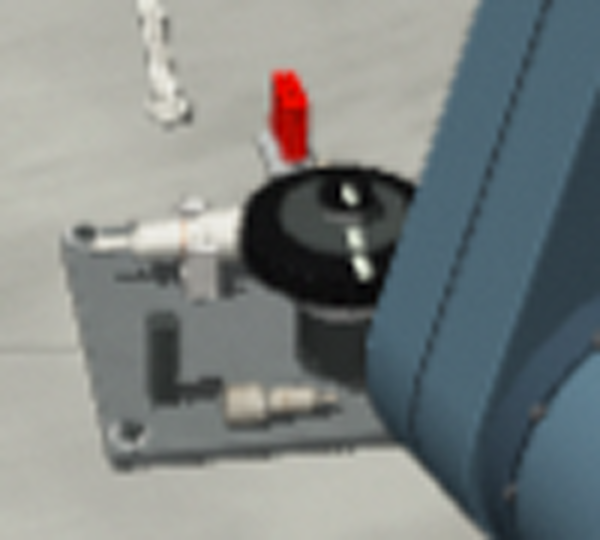

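```bash
python3 - <<'E'
from h import *
p=robot.camera_params("side");q=robot.camera_params("scene")
z=lambda u,v:(u/5+270,v/5+150)
pl=np.array([[.125,.115],[-.055,.115],[-.055,-.085]])
px=[z(68,356),z(352,532),z(588,309)]
w=np.array([onz(p,*a,.012)[:2] for a in px])
a=pl@[1,1j];b=w@[1,1j]
am,bm=a.mean(),b.mean();k=np.vdot(a-am,b-bm);th=np.angle(k);t=bm-am*np.exp(1j*th)
print("th",th,"axis",t,"resid",abs(a*np.exp(1j*th)+t-b))
# ring ends: line
for nm,u,v,h in[("mark outer",*z(497,252),.091),("mark inner",*z(447,221),.095),("cap line",*z(430,188),.108)]:
    X=onz(p,u,v,h)[:2]@[1,1j];print(nm,X,(X-t)*np.exp(-1j*th))
z2=lambda u,v:(u/6+300,v/6+180)
for nm,u,v,h in[("s mark outer",*z2(367,277),.091),("s cap",*z2(349,195),.108),("s corner",*z2(120,468),.012),("s corner2",*z2(64,235),.012)]:
    X=onz(q,u,v,h)[:2]@[1,1j];print(nm,X,(X-t)*np.exp(-1j*th))
# red tab top centroid triangulate
A=[];B=[]
for n,pp in(("side",p),("scene",q)):
    im=cv2.imread(f"pics/{n}0.png").astype(int)
    m=(im[...,2]>150)&(im[...,1]<80)&(im[...,0]<80)
    mm=np.zeros_like(m);mm[160:225,300:370]=1;ys,xs=np.nonzero(m&mm);u,v=xs.mean(),ys.mean();print(n,u,v,len(xs))
    o,d=ray(pp,u,v);d/=np.linalg.norm(d);P=np.eye(3)-np.outer(d,d);A.append(P);B.append(P@o)
X=np.linalg.solve(sum(A),sum(B));c=((X[:2]@[1,1j])-t)*np.exp(-1j*th);print("tab",X,c,abs(c),np.angle(c))
E
```

```text
th -0.31839586765913924 axis (0.48571621448696173-0.05435988179630495j) resid [0.00277371 0.00053029 0.0022589 ]
mark outer (0.4445548101184573-0.047616005992500154j) (-0.04120370911012914-0.006480387798005496j)
mark inner (0.4715614325292218-0.05597927553896609j) (-0.012936405056672547-0.005969062956162164j)
cap line (0.4822934918525772-0.060605536026575035j) (-0.0012955313042279488-0.0070032010991962984j)
s mark outer (0.44635020253271307-0.04880756323218294j) (-0.039125546069890195-0.00705002009588927j)
s cap (0.48491121849867824-0.06039531083253635j) (0.0011248156455456355-0.005984079875475708j)
s corner (0.4608288458377149+0.06525385482241158j) (-0.06108079736229717+0.10581097910784681j)
s corner2 (0.6377366541371372+0.011218184050134195j) (0.12385092592173585+0.10987103776665283j)
side 314.9325842696629 180.08988764044943 89
scene 347.8142857142857 199.02857142857144 70
tab [ 0.597307   -0.08989897  0.07814147] (0.11710737337053385+0.0011799144336721787j) 0.11711331732905703 0.010075151338411104
```

```bash
python3 - <<'E'
from h import *
from scipy.spatial.transform import Rotation as Ro
s=robot.observe();print(Ro.from_quat(s["tcp_rot"]).as_matrix().round(3))
p=robot.camera_params("side");d=np.load("pics/side0.npy")
for u,v in[(398,110),(396,75),(397,40),(362,60),(362,15),(353,130),(333,153),(410,155),(455,150),(520,210)]:
    o,r=ray(p,u,v);print((u,v),(o+r*d[v,u]).round(3),d[v,u])
E
```

```text
[[-0.     0.975  0.224]
 [ 0.001  0.224 -0.975]
 [-1.     0.    -0.001]]
(398, 110) [ 0.484 -0.51   0.097] 1.2487842
(396, 75) [ 0.507 -0.519  0.203] 1.1929648
(397, 40) [ 0.519 -0.522  0.303] 1.1333169
(362, 60) [ 0.601 -0.462  0.254] 1.1446093
(362, 15) [ 0.611 -0.46   0.374] 1.0680025
(353, 130) [ 0.608 -0.444  0.034] 1.2757566
(333, 153) [ 0.621 -0.293  0.032] 1.173355
(410, 155) [ 0.411 -0.415  0.004] 1.2215494
(455, 150) [ 0.286 -0.48   0.015] 1.2271976
(520, 210) [0.166 0.064 0.241] 0.66030186
```

>>> {"fn": "jog_arm", "kwargs": {
  "steps": [
    {"dp":[0,30,-37],"twist":[0,0,0],"grip":0},
    {"dp":[0,30,-37],"twist":[0,0,0],"grip":0},
    {"dp":[0,30,-37],"twist":[0,0,0],"grip":0},
    {"dp":[0,30,-37],"twist":[0,0,0],"grip":0},
    {"dp":[0,30,-37],"twist":[0,0,0],"grip":0}
  ],
  "squeeze": 30
}}

```text
time_s: 0.65
eef_pos: [0.228, -0.3195, 0.1916]
tcp_rot: [0.444, 0.552, -0.442, 0.55]
ft_force: [1.6, -0.0, 0.4]
opening: 0.14
```

>>> {"fn": "jog_arm", "kwargs": {
  "steps": [
    {"dp":[0,35,-37],"twist":[0.113,0,0],"grip":0},
    {"dp":[0,30,-37],"twist":[0.113,0,0],"grip":0},
    {"dp":[0,25,-37],"twist":[0,0,0],"grip":0},
    {"dp":[0,25,-37],"twist":[0,0,0],"grip":0},
    {"dp":[0,25,-37],"twist":[0,0,0],"grip":0}
  ]
}}

```text
time_s: 1.15
eef_pos: [0.3554, -0.1217, 0.1924]
tcp_rot: [0.504, 0.497, -0.502, 0.496]
ft_force: [0.8, 0.0, -0.2]
opening: 0.001
```

>>> {"fn": "jog_arm", "kwargs": {
  "steps": [
    {"dp":[0,0,-25],"twist":[0,0,0],"grip":0},
    {"dp":[0,0,-20],"twist":[0,0,0],"grip":0},
    {"dp":[0,0,0],"twist":[0,0,0],"grip":0}
  ]
}}

```text
time_s: 1.45
eef_pos: [0.3574, -0.0699, 0.1923]
tcp_rot: [0.503, 0.499, -0.5, 0.498]
ft_force: [0.2, 0.0, -0.5]
opening: 0.002
```

```bash
python3 - <<'E'
from h import *
s=robot.observe();print(s["eef_pos"],s["tcp_rot"],s["joints"],s["ft_force"])
p=robot.camera_params("wrist");im,d=robot.get_image("wrist");cv2.imwrite("pics/w1.png",im);np.save("pics/w1.npy",d)
import pickle;pickle.dump(p,open("pics/w1.pkl","wb"))
E
```

```text
[ 0.35744194 -0.06994844  0.19228325] [ 0.50301207  0.49939921 -0.4998015   0.49777278] [-0.50798648 -0.08950876  1.9299566   0.00518556  1.30210286  1.06707243] [ 0.24816742  0.01017071 -0.54294899]
```

View pics/w1.png

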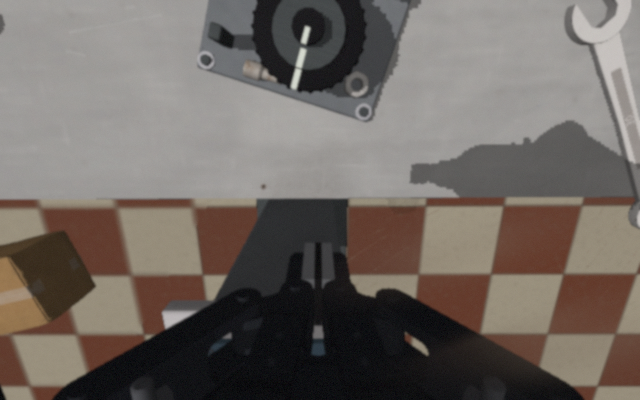

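The wrist view shows the ring at about (308,40), with its white line ending near (296,88) and the shut fingertip at (318,245). I'll move in for a fuller view.

>>> {"fn": "jog_arm", "kwargs": {
  "steps": [
    {"dp":[0,30,0],"twist":[0,0,0],"grip":0},
    {"dp":[0,30,0],"twist":[0,0,0],"grip":0},
    {"dp":[0,0,0],"twist":[0,0,0],"grip":0}
  ]
}}

```text
time_s: 1.8
eef_pos: [0.4191, -0.0744, 0.1925]
tcp_rot: [0.503, 0.498, -0.501, 0.498]
ft_force: [-0.8, 0.5, 0.6]
opening: 0.003
```

```bash
python3 - <<'E'
from h import *
s=robot.observe();print(s["eef_pos"],s["tcp_rot"],s["joints"],s["ft_force"])
p=robot.camera_params("wrist");im,d=robot.get_image("wrist");cv2.imwrite("pics/w2.png",im);np.save("pics/w2.npy",d)
import pickle;pickle.dump(p,open("pics/w2.pkl","wb"))
E
```

```text
[ 0.41910002 -0.07436934  0.19253447] [ 0.5028848   0.49780881 -0.50091346  0.49837633] [-0.44119371  0.03051087  1.814088    0.00243904  1.29528932  1.13655426] [-0.83038406  0.49335362  0.58992399]
```

View pics/w2.png

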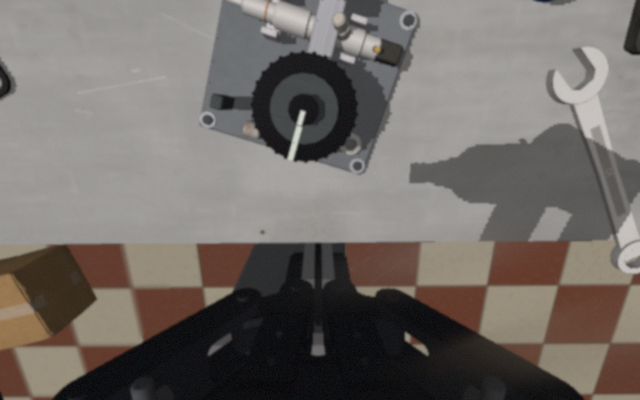

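```bash
cat >> h.py <<'E'
import pickle
def shot(n,fn):
    p=robot.camera_params(n);im,d=robot.get_image(n);cv2.imwrite(f"pics/{fn}.png",im);pickle.dump(p,open(f"pics/{fn}.pkl","wb"));return p,im,d
E
python3 - <<'E'
from h import *
im=cv2.imread("pics/w2.png");p=pickle.load(open("pics/w2.pkl","rb"))
c=im[40:180,200:420];cv2.imwrite("pics/w2z.png",cv2.resize(c,None,fx=3.6,fy=3.6,interpolation=cv2.INTER_CUBIC))
g=im.max(2);m=(g<60).astype(np.uint8);m[:, :245]=0;m[:,362:]=0;m[:45]=0;m[165:]=0
print(m.sum())
m=cv2.morphologyEx(m,cv2.MORPH_OPEN,np.ones((5,5)))
cs,_=cv2.findContours(m,0,1);k=max(cs,key=cv2.contourArea);h=cv2.convexHull(k)[:,0]
print(cv2.fitEllipse(h))
for z in(.091,.082):
    w=np.array([onz(p,u,v,z)[:2] for u,v in h]);A=np.c_[2*w,np.ones(len(w))];q=np.linalg.lstsq(A,(w**2).sum(1),rcond=None)[0];print(q[:2],np.sqrt(q[2]+q[:2]@q[:2]),np.abs(np.linalg.norm(w-q[:2],axis=1)-np.sqrt(q[2]+q[:2]@q[:2])).max())
for z,a in((.091,(291,160)),(.108,(303,111)),(.012,(362,174)),(.012,(199,125))):print(a,onz(p,*a,z))
E
```

```text
6056
((304.7052307128906, 106.07865905761719), (106.85176086425781, 109.10472869873047), 157.47467041015625)
[ 0.49275633 -0.06297101] 0.04635338379031996 0.0016169625762722933
[ 0.49264567 -0.06259034] 0.04784681685033878 0.0016690585651915196
(291, 160) [ 0.44760367 -0.04946576  0.091     ]
(303, 111) [ 0.49125554 -0.06231687  0.108     ]
(362, 174) [ 0.41629799 -0.12695485  0.012     ]
(199, 125) [0.47499358 0.06165094 0.012     ]
```

View pics/w2z.png

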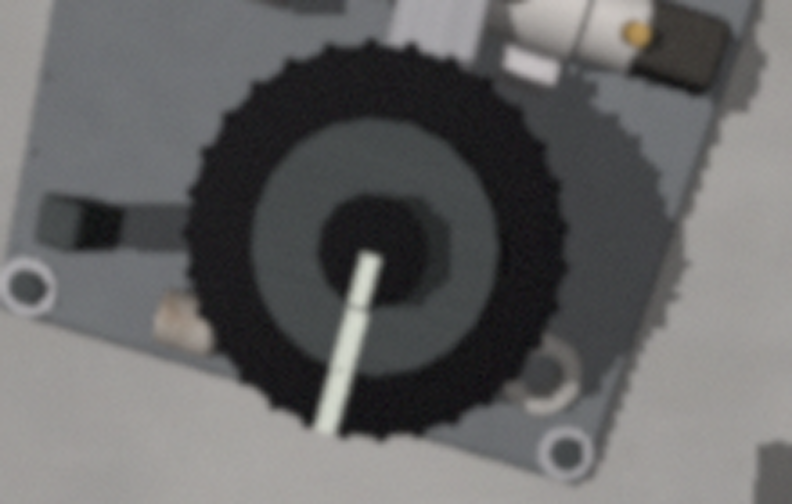

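Axis is at about (0.492,-0.0625), plate yaw about -0.29. The zoom shows the ring mark in line with the cap mark (tight), and the stop post at the left at (60,220). I'll descend beside the rim on the robot's side.

>>> {"fn": "jog_arm", "kwargs": {
  "steps": [
    {"dp":[0,-8,-12],"twist":[0,0,0],"grip":0},
    {"dp":[35,0,-12],"twist":[0,0,0],"grip":0},
    {"dp":[35,0,0],"twist":[0,0,0],"grip":0},
    {"dp":[35,0,0],"twist":[0,0,0],"grip":0},
    {"dp":[10,0,0],"twist":[0,0,0],"grip":0}
  ],
  "squeeze": 80
}}

```text
time_s: 2.35
eef_pos: [0.4046, -0.0499, 0.0761]
tcp_rot: [0.504, 0.496, -0.502, 0.498]
ft_force: [-0.7, 0.4, -0.5]
opening: -0.001
```

```bash
python3 - <<'E'
from h import *
from scipy.spatial.transform import Rotation as Ro
s=robot.observe();print(s["eef_pos"],Ro.from_quat(s["tcp_rot"]).as_matrix().round(3),s["ft_force"],s["opening"])
shot("wrist","w3")
E
```

```text
[ 0.40459813 -0.04994839  0.07614566] [[ 0.003  1.    -0.013]
 [-0.    -0.013 -1.   ]
 [-1.     0.003  0.   ]] [-0.68855099  0.39799373 -0.46388139] -0.0009108878894632422
```

View pics/w3.png

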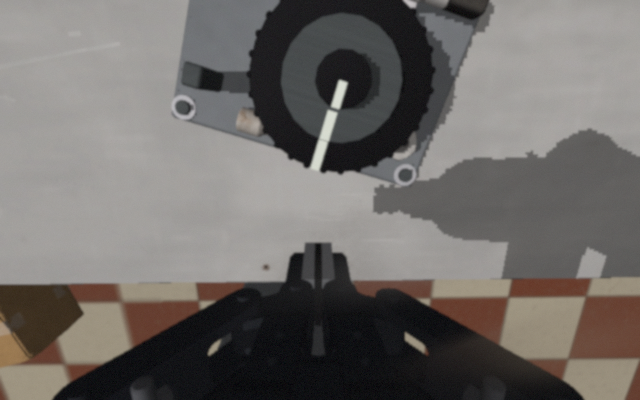

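```bash
python3 - <<'E'
from h import *
p=pickle.load(open("pics/w3.pkl","rb"))
print(proj(p,[.4046,-.05,.0761]),proj(p,[.4156,-.05,.0761]),proj(p,[.4046,-.037,.0761]),proj(p,[.444,-.0625,.091]),proj(p,[.492,-.0625,.108]))
E
```

```text
[318.4122351  232.29922656] [318.19376418 215.97708151] [297.87186082 232.55197241] [340.4336065  176.46110621] [344.14750664  80.08665483]
```

>>> {"fn": "jog_arm", "kwargs": {
  "steps": [
    {"dp":[0,12,0],"twist":[0,0,0],"grip":0},
    {"dp":[0,8,0],"twist":[0,0,0],"grip":0},
    {"dp":[0,2,0],"twist":[0,0,0],"grip":0},
    {"dp":[0,2,0],"twist":[0,0,0],"grip":0}
  ]
}}

```text
time_s: 2.8
eef_pos: [0.4298, -0.0507, 0.0786]
tcp_rot: [0.505, 0.495, -0.503, 0.498]
ft_force: [-0.1, -0.0, -0.6]
opening: 0.001
```

>>> {"fn": "jog_arm", "kwargs": {
  "steps": [
    {"dp":[1.5,3,0],"twist":[0,0,0],"grip":0},
    {"dp":[0,3,0],"twist":[0,0,0],"grip":0},
    {"dp":[0,3,0],"twist":[0,0,0],"grip":0}
  ]
}}

```text
time_s: 3.1
eef_pos: [0.4405, -0.0511, 0.0782]
tcp_rot: [0.505, 0.494, -0.502, 0.499]
ft_force: [0.1, 1.0, -0.6]
opening: -0.006
```

```bash
python3 - <<'E'
from h import *
s=robot.observe();print(s["eef_pos"],s["ft_force"],s["opening"])
shot("wrist","w4")
E
```

```text
[ 0.44047954 -0.05112413  0.07822386] [ 0.05240722  1.04694519 -0.59709804] -0.005833758121508848
```

View pics/w4.png

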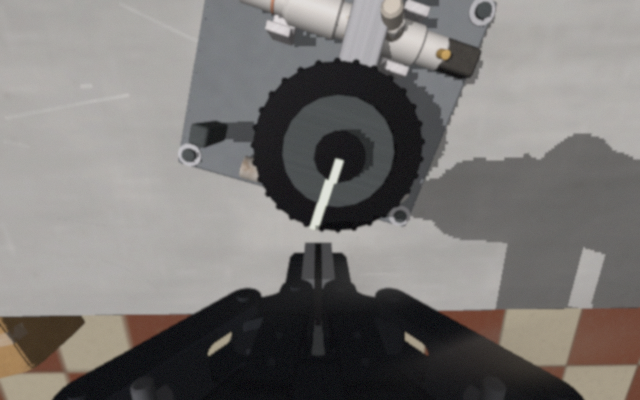

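>>> {"fn": "jog_arm", "kwargs": {
  "steps": [
    {"dp":[0,2,0],"twist":[0,0,0],"grip":0},
    {"dp":[0,2,0],"twist":[0,0,0],"grip":0}
  ]
}}

```text
time_s: 3.35
eef_pos: [0.4451, -0.0512, 0.0782]
tcp_rot: [0.505, 0.494, -0.502, 0.499]
ft_force: [0.1, 0.6, -0.0]
opening: -0.0
```

>>> {"fn": "jog_arm", "kwargs": {
  "steps": [
    {"dp":[0,2,0],"twist":[0,0,0],"grip":0}
  ]
}}

```text
time_s: 3.45
eef_pos: [0.4472, -0.0513, 0.0782]
tcp_rot: [0.505, 0.494, -0.502, 0.499]
ft_force: [0.0, 0.6, 0.3]
opening: -0.0
```

>>> {"fn": "jog_arm", "kwargs": {
  "steps": [
    {"dp":[0,2,0],"twist":[0,0,0],"grip":0}
  ]
}}

```text
time_s: 3.55
eef_pos: [0.4493, -0.0513, 0.0782]
tcp_rot: [0.505, 0.494, -0.502, 0.499]
ft_force: [0.5, -0.8, 0.7]
opening: 0.004
```

```bash
python3 - <<'E'
from h import *
s=robot.observe();print(s["eef_pos"],s["ft_force"],s["opening"])
p,im,d=shot("wrist","w5")
c=im[130:280,220:440];cv2.imwrite("pics/w5z.png",cv2.resize(c,None,fx=3.6,fy=3.6))
print(proj(p,s["eef_pos"]));print(d[240:290:5,310],d[240:290:5,318])
for u,v in((310,250),(310,260),(318,255),(308,280)):
    o,r=ray(p,u,v);print(u,v,(o+r*d[v,u]).round(4))
shot("side","s5")
im=cv2.imread("pics/s5.png");c=im[120:270,270:440];cv2.imwrite("pics/s5z.png",cv2.resize(c,None,fx=4,fy=4))
E
```

```text
[ 0.4493115  -0.05126126  0.07820931] [ 0.54885916 -0.7606978   0.72005208] 0.003550867552574885
[318.32100934 232.32941657]
[0.18001151 0.14869018 0.14307585 0.13879345 0.13417658 0.13007295
 0.12546204 0.12252321 0.121168   0.11314972] [0.17996177 0.14943364 0.14173746 0.1385095  0.13368437 0.12953588
 0.12551688 0.12310806 0.12045971 0.12035873]
310 250 [ 0.4611 -0.0473  0.1265]
310 260 [ 0.4609 -0.0475  0.1359]
318 255 [ 0.4609 -0.051   0.1314]
308 280 [ 0.4605 -0.0471  0.1515]
```

View pics/w5z.png

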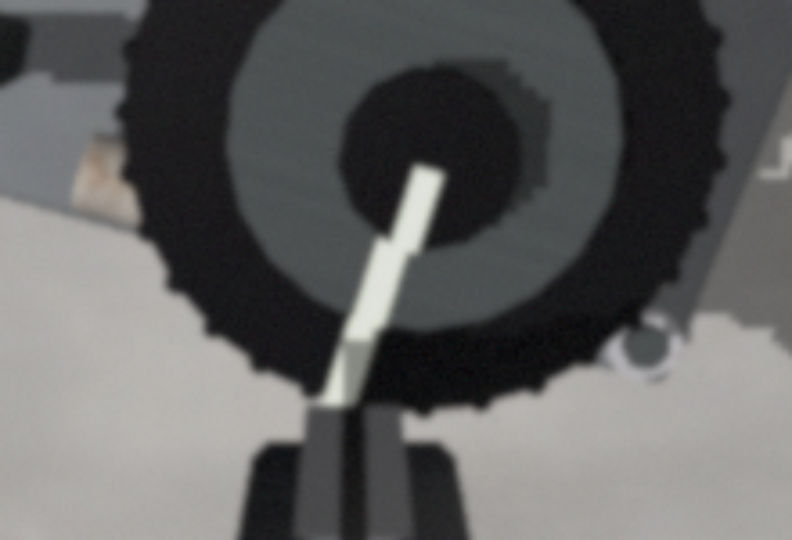

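View pics/s5z.png

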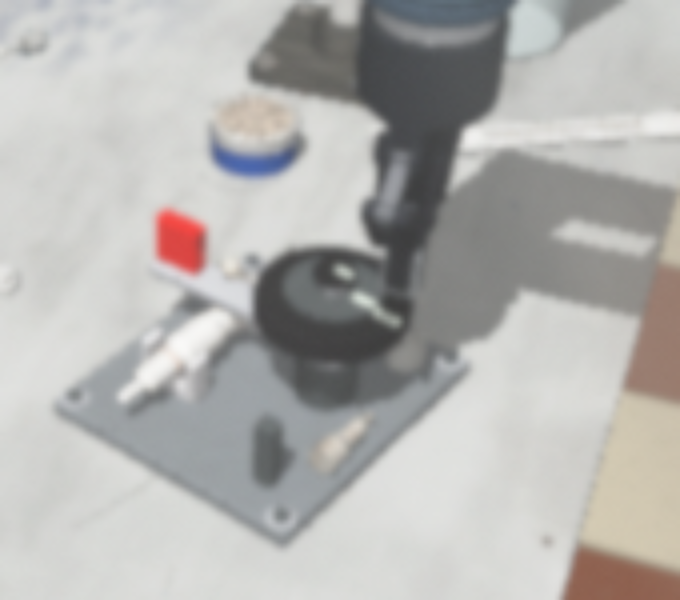

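```bash
python3 - <<'E'
from h import *
s=robot.observe()
p=pickle.load(open("pics/w5.pkl","rb"));q=pickle.load(open("pics/s5.pkl","rb"))
print("cam",-p["R"].T@p["t"])
for X in ([.450,-.051,.078],[.450,-.051,.1],[.450,-.051,.119],[.461,-.047,.119],[.461,-.047,.078]):print(X,proj(q,X),(proj(q,X)-[270,120])*4,proj(p,X))
_,d=robot.get_image("wrist")
for u,v in((310,243),(310,242),(310,244),(310,246),(310,236),(330,150),(340,165),(150,250)):
    o,r=ray(p,u,v);print(u,v,(o+r*d[v,u]).round(4),d[v,u])
E
```

```text
cam [ 0.52548332 -0.05156608  0.25641422]
[0.45, -0.051, 0.078] [367.04223209 203.29016362] [388.16892837 333.16065446] [317.89122523 231.19818183]
[0.45, -0.051, 0.1] [367.88860086 195.9497426 ] [391.55440342 303.79897041] [318.00720743 246.4910358 ]
[0.45, -0.051, 0.119] [368.64117028 189.42282822] [394.56468114 277.69131287] [318.13294946 263.07077438]
[0.461, -0.047, 0.119] [363.48820573 189.29480295] [373.95282291 277.1792118 ] [309.70661429 243.22921804]
[0.461, -0.047, 0.078] [362.03746919 203.16387398] [368.14987678 332.65549593] [311.20379303 214.91944999]
310 243 [ 0.4608 -0.0471  0.1184] 0.15093632
310 242 [ 0.4606 -0.0471  0.1167] 0.15256897
310 244 [ 0.461  -0.0472  0.1199] 0.14944342
310 246 [ 0.4609 -0.0472  0.1219] 0.1475065
310 236 [ 0.452  -0.0463  0.0899] 0.1807743
330 150 [ 0.5043 -0.0578  0.1019] 0.15387447
340 165 [ 0.4977 -0.0625  0.1077] 0.15029193
150 250 [4.008e-01 1.048e-01 3.000e-04] 0.2817262
```

The fingers visibly end at z≈0.117 according to the depth image. The reported TCP is at 0.078, yet there's no contact and the finger sits above the ring. So the reported TCP lies about 39 mm beyond the visible tip. I'll back off and check that in free space.

>>> {"fn": "jog_arm", "kwargs": {
  "steps": [
    {"dp":[0,-25,0],"twist":[0,0,0],"grip":0},
    {"dp":[0,-25,0],"twist":[0,0,0],"grip":0},
    {"dp":[18,0,0],"twist":[0,0,0],"grip":0},
    {"dp":[0,0,0],"twist":[0,0,0],"grip":0}
  ]
}}

```text
time_s: 4.1
eef_pos: [0.3982, -0.0506, 0.0597]
tcp_rot: [0.505, 0.494, -0.502, 0.499]
ft_force: [0.6, 0.3, 0.2]
opening: 0.004
```

```bash
python3 - <<'E'
from h import *
s=robot.observe();print(s["eef_pos"],s["ft_force"],s["opening"])
p,im,d=shot("wrist","w6")
for v in range(200,275,4):
    o,r=ray(p,310,v);print(v,(o+r*d[v,310]).round(4))
p,im,d=shot("side","s6")
c=im[120:270,270:440];cv2.imwrite("pics/s6z.png",cv2.resize(c,None,fx=4,fy=4))
e=s["eef_pos"]
for dz in(0,.02,.04):print(dz,(proj(p,e+[0,0,dz])-[270,120])*4)
E
```

```text
[ 0.39817372 -0.0506474   0.0597193 ] [0.60838794 0.3067398  0.23017813] 0.0039936410763275155
200 [ 0.401  -0.0442 -0.0011]
204 [ 0.3973 -0.0441 -0.002 ]
208 [ 0.3942 -0.044  -0.0007]
212 [ 3.909e-01 -4.400e-02 -2.000e-04]
216 [ 0.4741 -0.0508  0.238 ]
220 [ 3.838e-01 -4.380e-02 -3.000e-04]
224 [ 0.3806 -0.0438  0.0005]
228 [ 3.767e-01 -4.370e-02 -2.000e-04]
232 [ 0.3726 -0.0435 -0.0013]
236 [ 0.3691 -0.0435 -0.0007]
240 [ 3.658e-01 -4.340e-02  1.000e-04]
244 [ 0.4099 -0.0465  0.1017]
248 [ 0.4097 -0.0466  0.1057]
252 [ 0.41   -0.0467  0.1104]
256 [ 0.4096 -0.0468  0.1136]
260 [ 0.4092 -0.0468  0.1167]
264 [ 0.4096 -0.0469  0.121 ]
268 [ 0.4092 -0.047   0.1236]
272 [ 0.4096 -0.0471  0.1276]
0 [470.73213789 379.10327245]
0.02 [474.99001625 353.03190922]
0.04 [479.37097575 326.20690933]
```

View pics/w6.png

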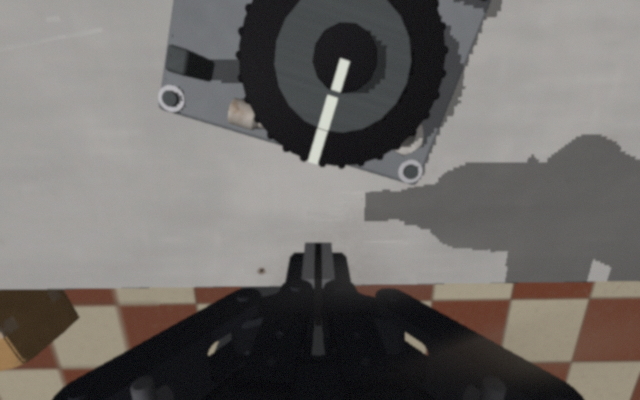

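View pics/s6z.png

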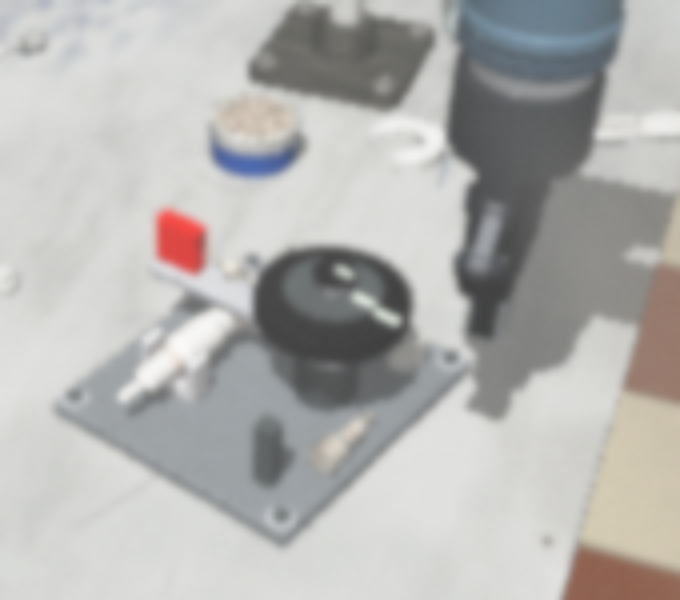

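Confirmed: the side view shows the finger end at zoom (482,335), about 35–40 mm above the reported TCP, and the wrist depth agrees (0.100 against 0.060). From here I treat the real tip as TCP + 40 mm in z. It measures 22 mm (x) by about 15 mm (y).

>>> {"fn": "jog_arm", "kwargs": {
  "steps": [
    {"dp":[21,0,0],"twist":[0,0,0],"grip":0},
    {"dp":[0,22,0],"twist":[0,0,0],"grip":0},
    {"dp":[0,4,0],"twist":[0,0,0],"grip":0},
    {"dp":[0,2,0],"twist":[0,0,0],"grip":0}
  ]
}}

```text
time_s: 4.6
eef_pos: [0.4314, -0.0525, 0.0424]
tcp_rot: [0.506, 0.492, -0.501, 0.502]
ft_force: [-1.2, 0.7, -0.5]
opening: -0.001
```

>>> {"fn": "jog_arm", "kwargs": {
  "steps": [
    {"dp":[0,3,0],"twist":[0,0,0],"grip":0}
  ]
}}

```text
time_s: 4.7
eef_pos: [0.4346, -0.0526, 0.0428]
tcp_rot: [0.505, 0.492, -0.501, 0.502]
ft_force: [-1.9, 0.3, -0.3]
opening: -0.002
```

>>> {"fn": "jog_arm", "kwargs": {
  "steps": [
    {"dp":[0,3,0],"twist":[0,0,0],"grip":0}
  ]
}}

```text
time_s: 4.8
eef_pos: [0.4348, -0.0524, 0.0426]
tcp_rot: [0.504, 0.494, -0.502, 0.501]
ft_force: [-12.8, -3.8, 6.6]
opening: -0.003
```

>>> {"fn": "jog_arm", "kwargs": {
  "steps": [
    {"dp":[1.5,0,6],"twist":[0,0,0],"grip":0},
    {"dp":[1,1,6],"twist":[0,0,0],"grip":0},
    {"dp":[0.5,1,6],"twist":[0,0,0],"grip":0}
  ]
}}

```text
time_s: 5.1
eef_pos: [0.4332, -0.0694, 0.0395]
tcp_rot: [0.503, 0.496, -0.502, 0.499]
ft_force: [-3.6, 0.6, 2.2]
opening: 0.0
```

```bash
python3 - <<'E'
from h import *
s=robot.observe();print(s["eef_pos"],s["ft_force"],s["opening"])
p,im,d=shot("wrist","w7")
cv2.imwrite("pics/w7z.png",im[:300,120:520])
E
```

```text
[ 0.43321497 -0.06943911  0.0395175 ] [-3.62785911  0.63781806  2.21914997] 3.545796592666864e-05
```

View pics/w7z.png

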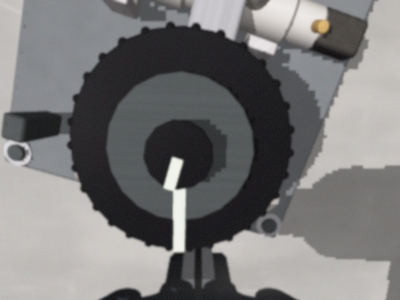

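The ring follows: its line has turned about 0.3 rad counterclockwise (mark end now near (180,250)). Next is a planner for the path round the rim.

```bash
cat > plan.py <<'E'
from h import *
import sys
from scipy.spatial.transform import Rotation as Ro
C=np.array([.492,-.0625])*1e3;R=47.;hx,hy=11.,7.3
step=float(sys.argv[1]) if len(sys.argv)>1 else 12
inset=float(sys.argv[2]) if len(sys.argv)>2 else 1.2
pts=[];nrm=[]
ph=np.arange(0,2*np.pi,.002)
pp=np.array([C+R*np.array([np.cos(a),np.sin(a)])+[np.sign(np.cos(a))*hx,np.sign(np.sin(a))*hy] for a in ph])
# resample closed curve by length (includes flats)
P=np.vstack([pp,pp[:1]]);L=np.r_[0,np.cumsum(np.linalg.norm(np.diff(P,axis=0),axis=1))]
S=np.arange(0,L[-1],.5);Q=np.c_[np.interp(S,L,P[:,0]),np.interp(S,L,P[:,1])]
T=np.roll(Q,-1,0)-np.roll(Q,1,0);T/=np.linalg.norm(T,axis=1)[:,None];N=np.c_[-T[:,1],T[:,0]]
s=robot.observe();e=s["eef_pos"]*1e3;M=Ro.from_quat(s["tcp_rot"]).as_matrix()
i=np.argmin(np.linalg.norm(Q-e[:2],axis=1));k=int(step*2)
print("t",round(s["time_s"],2),"pos",e.round(1),"F",s["ft_force"].round(1),"s",S[i],"of",L[-1].round(1),"outward dev",round(-(e[:2]-Q[i])@N[i],1), "yaw err",round(np.arctan2(M[1,1],M[0,1]),3),"M row2",M[:,0].round(3))
n=len(Q)
for j in range(5):
    a=(i+j*k)%n;b=(i+(j+1)*k)%n
    frm=e[:2] if j==0 else Q[a]
    d=Q[b]-frm+inset*N[b]
    w=np.array([d[0],d[1],(39-e[2]) if j==0 else 0.])
    print((M.T@w).round(1))
E
python3 plan.py 12
```

```text
t 5.15 pos [433.4 -70.4  39.5] F [-5.  -0.7  3.8] s 192.0 of 368.5 outward dev 0.6 yaw err -0.01 M row2 [ 0.004 -0.004 -1.   ]
[ 0.6  3.5 11.4]
[ 0.1  5.7 10.4]
[0.1 8.2 8.6]
[ 0.1 10.1  6.3]
[ 0.1 11.3  3.5]
```

>>> {"fn": "jog_arm", "kwargs": {
  "steps": [
    {"dp":[0.5,3.5,11.5],"twist":[0.01,0,0],"grip":0},
    {"dp":[0,5.7,10.4],"twist":[0,0,0],"grip":0},
    {"dp":[0,8.2,8.6],"twist":[0,0,0],"grip":0},
    {"dp":[0,10,6.3],"twist":[0,0,0],"grip":0},
    {"dp":[0,11.3,3.5],"twist":[0,0,0],"grip":0}
  ]
}}

```text
time_s: 5.65
eef_pos: [0.4649, -0.1187, 0.0386]
tcp_rot: [-0.499, -0.496, 0.509, -0.496]
ft_force: [-4.5, -8.5, 0.8]
opening: 0.002
```

```bash
python3 plan.py 12;  python3 - <<'E'
from h import *
p,im,d=shot("wrist","w8")
cv2.imwrite("pics/w8z.png",im[:300,120:520])
p,im,d=shot("side","s8");c=im[120:270,270:440];cv2.imwrite("pics/s8z.png",cv2.resize(c,None,fx=3,fy=3))
E
```

```text
t 5.65 pos [ 464.9 -118.7   38.6] F [-4.5 -8.5  0.8] s 250.5 of 368.5 outward dev 4.5 yaw err -0.016 M row2 [-0.01  -0.011 -1.   ]
[-0.5 13.2 -3.4]
[-0.1 12.  -1.3]
[-0.1 12.  -1.4]
[-0.1 11.6 -2.7]
[-0.2 10.5 -5.5]
```

View pics/w8z.png

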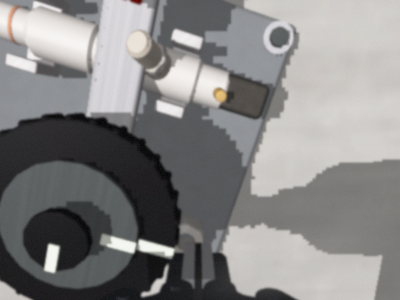

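View pics/s8z.png

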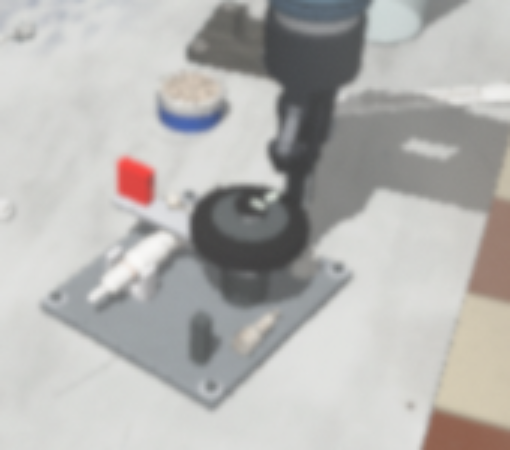

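```bash
sed -i 's/hx,hy=11.,7.3/hx,hy=11.,10.5/' plan.py; cat >> plan.py <<'E'
M0=np.array([[0,1,0],[0,0,-1],[-1,0,0.]])
print("twist",Ro.from_matrix(M.T@M0).as_rotvec().round(3))
E
cat > mark.py <<'E'
from h import *
import sys
def mark(p,im,tag=""):
    g=im.astype(float).min(2);H,W=g.shape;best=[]
    for a in np.radians(np.arange(0,360,1.)):
        v=[]
        for r in np.arange(.030,.0445,.0015):
            u,w=proj(p,[.492+r*np.cos(a),-.0625+r*np.sin(a),.091])
            if 0<=u<W-1 and 0<=w<H-1: v.append(g[int(round(w)),int(round(u))])
        best.append(np.median(v) if len(v)>7 else -1)
    b=np.array(best);i=np.argmax(b);sel=np.nonzero(b>0.7*b[i])[0]
    print(tag,"mark world deg",i,"range",sel.min(),sel.max(),"val",b[i],"vis",(b>=0).mean().round(2),"turn from tight mod2pi",round(np.radians((i-163.3)%360),2))
if __name__=="__main__":
    for n in sys.argv[1:]:
        mark(pickle.load(open(f"pics/{n}.pkl","rb")),cv2.imread(f"pics/{n}.png"),n)
E
python3 mark.py w2 w7 w8 side0 2>&1; python3 plan.py 12
```

```text
w2 mark world deg 162 range 158 165 val 200.0 vis 1.0 turn from tight mod2pi 6.26
w7 mark world deg 176 range 174 180 val 235.0 vis 1.0 turn from tight mod2pi 0.22
w8 mark world deg 254 range 251 256 val 240.0 vis 1.0 turn from tight mod2pi 1.58
Traceback (most recent call last):
  File "mark.py", line 15, in <module>
    mark(pickle.load(open(f"pics/{n}.pkl","rb")),cv2.imread(f"pics/{n}.png"),n)
                     ~~~~^^^^^^^^^^^^^^^^^^^^^^
FileNotFoundError: [Errno 2] No such file or directory: 'pics/side0.pkl'
t 5.75 pos [ 467.3 -119.4   38.8] F [-3.3 -5.  -0. ] s 261.5 of 381.3 outward dev 1.4 yaw err -0.017 M row2 [-0.006 -0.011 -1.   ]
[-0.3 12.2 -0.9]
[-0.1 12.  -1.4]
[-0.1 12.  -1.4]
[-0.1 11.5 -3. ]
[-0.1 10.4 -5.8]
twist [-0.017  0.011  0.006]
```

>>> {"fn": "jog_arm", "kwargs": {
  "steps": [
    {"dp":[0,12,-1],"twist":[-0.02,0.01,0.01],"grip":0},
    {"dp":[0,12,-1.4],"twist":[0,0,0],"grip":0},
    {"dp":[0,12,-1.6],"twist":[0,0,0],"grip":0},
    {"dp":[0,11.5,-3],"twist":[0,0,0],"grip":0},
    {"dp":[0,10.4,-5.8],"twist":[0,0,0],"grip":0}
  ]
}}

```text
time_s: 6.25
eef_pos: [0.5315, -0.1166, 0.0396]
tcp_rot: [0.5, 0.494, -0.5, 0.506]
ft_force: [-0.3, 0.1, -0.1]
opening: -0.003
```

```bash
python3 plan.py 12;  python3 - <<'E'
from mark import *
mark(*shot("wrist","w9")[:2]);mark(*shot("side","s9")[:2])
E
```

```text
t 6.25 pos [ 531.5 -116.6   39.6] F [-0.3  0.1 -0.1] s 324.0 of 381.3 outward dev 5.1 yaw err 0.0 M row2 [ 0.011 -0.012 -1.   ]
[  0.5   5.3 -12.7]
[ -0.1   5.8 -10.3]
[ -0.1   3.  -11.5]
[ -0.1   0.  -11.9]
[ -0.2  -1.2 -11.8]
twist [ 0.     0.012 -0.011]
 mark world deg 134 range 0 359 val 27.5 vis 0.84 turn from tight mod2pi 5.77
 mark world deg 293 range 286 299 val 203.5 vis 1.0 turn from tight mod2pi 2.26
```

>>> {"fn": "jog_arm", "kwargs": {
  "steps": [
    {"dp":[0,5,-12.5],"twist":[0,0.01,-0.01],"grip":0},
    {"dp":[0,5,-10.5],"twist":[0,0,0],"grip":0},
    {"dp":[0,1.5,-11.5],"twist":[0,0,0],"grip":0}
  ]
}}

```text
time_s: 6.65
eef_pos: [0.5485, -0.0817, 0.0404]
tcp_rot: [0.501, 0.497, -0.499, 0.504]
ft_force: [6.2, -3.0, -5.0]
opening: -0.002
```

```bash
python3 plan.py 12;  python3 - <<'E'
from mark import *
mark(*shot("side","s10")[:2])
E
```

```text
t 6.65 pos [548.5 -81.7  40.4] F [ 6.2 -3.  -5. ] s 362.0 of 381.3 outward dev -0.6 yaw err 0.001 M row2 [ 0.009 -0.005 -1.   ]
[  1.3   0.3 -11.9]
[ -0.1  -1.2 -11.8]
[ -0.1  -1.6 -11.8]
[ -0.1  -4.1 -11.1]
[-0.1 -6.8 -9.7]
twist [ 0.001  0.005 -0.009]
 mark world deg 324 range 316 332 val 199.0 vis 1.0 turn from tight mod2pi 2.8
```

>>> {"fn": "jog_arm", "kwargs": {
  "steps": [
    {"dp":[1,0,-12],"twist":[0,0,-0.01],"grip":0},
    {"dp":[0,-1.2,-11.8],"twist":[0,0,0],"grip":0},
    {"dp":[0,-1.8,-11.8],"twist":[0,0,0],"grip":0},
    {"dp":[0,-4.3,-11],"twist":[0,0,0],"grip":0},
    {"dp":[0,-7,-9.7],"twist":[0,0,0],"grip":0}
  ]
}}

```text
time_s: 7.2
eef_pos: [0.535, -0.0173, 0.0397]
tcp_rot: [0.499, 0.5, -0.5, 0.502]
ft_force: [0.1, 0.2, -0.7]
opening: -0.001
```

```bash
python3 plan.py 12;  python3 - <<'E'
from mark import *
mark(*shot("side","s11")[:2])
E
```

```text
t 7.2 pos [535.  -17.3  39.7] F [ 0.1  0.2 -0.7] s 49.5 of 381.3 outward dev 0.2 yaw err 0.003 M row2 [ 0.002 -0.004 -1.   ]
[  0.7 -10.6  -5.8]
[ -0.  -11.5  -3.1]
[ -0.  -11.9  -0.1]
[ -0.  -12.    1.2]
[ -0.  -11.9   1.3]
twist [ 0.003  0.004 -0.002]
 mark world deg 13 range 1 262 val 107.5 vis 1.0 turn from tight mod2pi 3.66
```

```bash
sed -i 's/hx,hy=11.,10.5/hx,hy=11.,8.5/' plan.py; python3 plan.py 12 1.6
```

```text
t 7.25 pos [532.9 -15.6  39.4] F [-1.6  1.4 -0.9] s 51.0 of 373.3 outward dev 1.6 yaw err 0.004 M row2 [-0.001 -0.002 -1.   ]
[  0.4 -11.7  -3.3]
[  0.  -11.7  -1.8]
[  0. -12.   1.]
[  0.  -12.    1.6]
[  0.  -11.8   2. ]
twist [0.004 0.002 0.001]
```

>>> {"fn": "jog_arm", "kwargs": {
  "steps": [
    {"dp":[0,-11.5,-3.3],"twist":[0,0,0],"grip":0},
    {"dp":[0,-11.7,-1.8],"twist":[0,0,0],"grip":0},
    {"dp":[0,-12,1],"twist":[0,0,0],"grip":0},
    {"dp":[0,-12,1.6],"twist":[0,0,0],"grip":0},
    {"dp":[0,-11.8,2],"twist":[0,0,0],"grip":0}
  ]
}}

```text
time_s: 7.75
eef_pos: [0.474, -0.002, 0.0397]
tcp_rot: [0.505, 0.502, -0.494, 0.499]
ft_force: [0.6, -0.4, 0.2]
opening: -0.003
```

```bash
python3 plan.py 12 1.6;  python3 - <<'E'
from mark import *
mark(*shot("side","s12")[:2]);mark(*shot("wrist","w12")[:2])
E
```

```text
t 7.75 pos [474.   -2.   39.7] F [ 0.6 -0.4  0.2] s 110.5 of 373.3 outward dev 5.5 yaw err 0.003 M row2 [ 0.008  0.014 -1.   ]
[  0.5 -10.1   9.9]
[-0.2 -9.5  7.1]
[-0.2 -7.4  9.3]
[-0.2 -4.8 10.9]
[-0.2 -1.9 11.7]
twist [ 0.003 -0.014 -0.008]
 mark world deg 294 range 0 359 val 103.0 vis 1.0 turn from tight mod2pi 2.28
 mark world deg 73 range 71 78 val 230.0 vis 1.0 turn from tight mod2pi 4.71
```

>>> {"fn": "jog_arm", "kwargs": {
  "steps": [
    {"dp":[0.5,-10,10],"twist":[0,-0.01,-0.01],"grip":0},
    {"dp":[0,-9.5,7.5],"twist":[0,0,0],"grip":0},
    {"dp":[0,-7,9.3],"twist":[0,0,0],"grip":0},
    {"dp":[0,-4.4,10.9],"twist":[0,0,0],"grip":0}
  ]
}}

```text
time_s: 8.25
eef_pos: [0.4365, -0.037, 0.0383]
tcp_rot: [0.499, 0.507, -0.5, 0.495]
ft_force: [-5.3, 3.6, 2.7]
opening: 0.002
```

```bash
python3 plan.py 12 1.6;  python3 - <<'E'
from mark import *
mark(*shot("wrist","w13")[:2])
E
```

```text
t 8.25 pos [436.5 -37.   38.3] F [-5.3  3.6  2.7] s 161.0 of 373.3 outward dev 0.6 yaw err 0.003 M row2 [-0.013  0.01  -1.   ]
[-0.8 -0.7 12. ]
[-0.1  1.3 12. ]
[-0.1  1.6 11.9]
[-0.2  3.5 11.3]
[-0.2  6.2 10.1]
twist [ 0.003 -0.01   0.013]
 mark world deg 125 range 122 129 val 235.5 vis 1.0 turn from tight mod2pi 5.61
```

>>> {"fn": "jog_arm", "kwargs": {
  "steps": [
    {"dp":[-0.5,-0.5,12],"twist":[0,-0.01,0.01],"grip":0},
    {"dp":[0,1.2,12],"twist":[0,0,0],"grip":0},
    {"dp":[0,1.6,12],"twist":[0,0,0],"grip":0},
    {"dp":[0,3.5,11.3],"twist":[0,0,0],"grip":0},
    {"dp":[0,6.2,10],"twist":[0,0,0],"grip":0}
  ]
}}

```text
time_s: 8.8
eef_pos: [0.4442, -0.1011, 0.0377]
tcp_rot: [0.497, 0.503, -0.503, 0.497]
ft_force: [-3.7, -0.5, 1.2]
opening: 0.003
```

```bash
python3 plan.py 12 1.6;  python3 - <<'E'
from mark import *
mark(*shot("wrist","w14")[:2])
E
```

```text
t 8.8 pos [ 444.2 -101.1   37.7] F [-3.7 -0.5  1.2] s 227.5 of 373.3 outward dev 0.5 yaw err 0.001 M row2 [-0.012  0.    -1.   ]
[-1.4 10.1  6.6]
[-0.1 11.1  4.3]
[-0.1 11.8  1.3]
[-0.1 12.  -1.3]
[-0.1 12.  -1.6]
twist [ 0.001 -0.     0.012]
 mark world deg 192 range 190 197 val 244.0 vis 1.0 turn from tight mod2pi 0.5
```

>>> {"fn": "jog_arm", "kwargs": {
  "steps": [
    {"dp":[-1,10,6.6],"twist":[0,0,0.01],"grip":0},
    {"dp":[0,11,4.3],"twist":[0,0,0],"grip":0},
    {"dp":[0,11.8,1],"twist":[0,0,0],"grip":0},
    {"dp":[0,12,-1.3],"twist":[0,0,0],"grip":0},
    {"dp":[0,12,-1.6],"twist":[0,0,0],"grip":0}
  ]
}}

```text
time_s: 9.35
eef_pos: [0.5047, -0.1246, 0.0385]
tcp_rot: [-0.496, -0.497, 0.504, -0.503]
ft_force: [-0.4, -0.1, 0.1]
opening: -0.001
```

```bash
python3 plan.py 10 1.6;  python3 - <<'E'
from mark import *
mark(*shot("wrist","w15")[:2]);mark(*shot("side","s15")[:2])
E
```

```text
t 9.35 pos [ 504.7 -124.6   38.5] F [-0.4 -0.1  0.1] s 292.5 of 373.3 outward dev 6.6 yaw err -0.0 M row2 [-0.003 -0.015 -1.   ]
[-0.7  9.4 -9.6]
[-0.1  8.7 -4.9]
[-0.1  7.4 -6.6]
[-0.1  5.9 -8. ]
[-0.1  4.1 -9.1]
twist [0.    0.015 0.003]
 mark world deg 22 range 0 359 val 30.5 vis 1.0 turn from tight mod2pi 3.82
 mark world deg 253 range 247 261 val 195.5 vis 1.0 turn from tight mod2pi 1.57
```

>>> {"fn": "jog_arm", "kwargs": {
  "steps": [
    {"dp":[-0.5,8,-8.5],"twist":[0,0.01,0],"grip":0},
    {"dp":[0,9,-5],"twist":[0,0,0],"grip":0},
    {"dp":[0,7.5,-7],"twist":[0,0,0],"grip":0},
    {"dp":[0,5.5,-8.2],"twist":[0,0,0],"grip":0},
    {"dp":[0,3.5,-9.2],"twist":[0,0,0],"grip":0}
  ]
}}

```text
time_s: 9.95
eef_pos: [0.5453, -0.0909, 0.0395]
tcp_rot: [0.499, 0.495, -0.501, 0.505]
ft_force: [5.0, -3.9, -3.9]
opening: 0.002
```

```bash
python3 plan.py 12 1.6;  python3 - <<'E'
from mark import *
mark(*shot("side","s16")[:2])
E
```

```text
t 9.95 pos [545.3 -90.9  39.5] F [ 5.  -3.9 -3.9] s 344.0 of 373.3 outward dev -0.2 yaw err -0.0 M row2 [ 0.008 -0.013 -1.   ]
[  0.4   2.3 -11.5]
[ -0.2  -0.8 -11.9]
[ -0.2  -1.6 -11.8]
[ -0.2  -2.6 -11.6]
[ -0.2  -5.4 -10.6]
twist [-0.     0.013 -0.008]
 mark world deg 314 range 305 318 val 215.0 vis 1.0 turn from tight mod2pi 2.63
```

>>> {"fn": "jog_arm", "kwargs": {
  "steps": [
    {"dp":[0.4,2.3,-11.5],"twist":[0,0.01,-0.01],"grip":0},
    {"dp":[0,-0.8,-12],"twist":[0,0,0],"grip":0},
    {"dp":[0,-1.6,-12],"twist":[0,0,0],"grip":0},
    {"dp":[0,-3,-11.6],"twist":[0,0,0],"grip":0},
    {"dp":[0,-6,-10.6],"twist":[0,0,0],"grip":0}
  ]
}}

```text
time_s: 10.5
eef_pos: [0.5405, -0.0265, 0.0395]
tcp_rot: [0.501, 0.498, -0.499, 0.503]
ft_force: [1.4, 0.3, 0.2]
opening: -0.002
```

```bash
python3 plan.py 12 2;  python3 - <<'E'
from mark import *
mark(*shot("side","s17")[:2])
E
```

```text
t 10.5 pos [540.5 -26.5  39.5] F [1.4 0.3 0.2] s 38.5 of 373.3 outward dev -0.5 yaw err 0.001 M row2 [ 0.006 -0.002 -1.   ]
[ 0.4 -9.3 -7.5]
[ -0.1 -11.   -4.4]
[ -0.1 -11.8  -1.5]
[ -0.1 -12.    1.3]
[ -0.1 -12.    2. ]
twist [ 0.001  0.002 -0.006]
 mark world deg 20 range 14 32 val 123.0 vis 1.0 turn from tight mod2pi 3.78
```

>>> {"fn": "jog_arm", "kwargs": {
  "steps": [
    {"dp":[0,-10,-7],"twist":[0,0,0],"grip":0},
    {"dp":[0,-11,-4],"twist":[0,0,0],"grip":0},
    {"dp":[0,-12,-1],"twist":[0,0,0],"grip":0},
    {"dp":[0,-12,1.6],"twist":[0,0,0],"grip":0},
    {"dp":[0,-12,2.5],"twist":[0,0,0],"grip":0}
  ]
}}

```text
time_s: 11.05
eef_pos: [0.4827, -0.0015, 0.0396]
tcp_rot: [0.508, 0.501, -0.492, 0.499]
ft_force: [0.6, 0.6, -0.5]
opening: 0.002
```

```bash
python3 plan.py 10 1.6;  python3 - <<'E'
from mark import *
mark(*shot("wrist","w18")[:2])
E
```

```text
t 11.05 pos [482.7  -1.5  39.6] F [ 0.6  0.6 -0.5] s 102.5 of 373.3 outward dev 5.5 yaw err -0.0 M row2 [ 0.016  0.018 -1.   ]
[ 0.3 -9.6  7.8]
[-0.2 -9.   4.2]
[-0.2 -7.9  6. ]
[-0.2 -6.4  7.6]
[-0.2 -4.7  8.8]
twist [ 0.    -0.018 -0.016]
 mark world deg 97 range 93 100 val 132.5 vis 1.0 turn from tight mod2pi 5.13
```

>>> {"fn": "jog_arm", "kwargs": {
  "steps": [
    {"dp":[0,-9.6,8],"twist":[0,-0.02,-0.02],"grip":0},
    {"dp":[0,-9,4.5],"twist":[0,0,0],"grip":0},
    {"dp":[0,-7.5,6.2],"twist":[0,0,0],"grip":0},
    {"dp":[0,-6,7.6],"twist":[0,0,0],"grip":0},
    {"dp":[0,-4.4,8.8],"twist":[0,0,0],"grip":0}
  ]
}}

```text
time_s: 11.6
eef_pos: [0.4364, -0.0346, 0.0387]
tcp_rot: [0.496, 0.505, -0.503, 0.496]
ft_force: [0.6, -0.5, 0.2]
opening: 0.0
```

```bash
python3 plan.py 10 1.6;  python3 - <<'E'
from mark import *
mark(*shot("wrist","w19")[:2])
E
```

```text
t 11.6 pos [436.4 -34.6  38.7] F [ 0.6 -0.5  0.2] s 159.0 of 373.3 outward dev 1.7 yaw err 0.002 M row2 [-0.016  0.001 -1.   ]
[-0.3  0.1 10.7]
[-0.   0.7  9.9]
[-0.   1.6 10. ]
[-0.   1.7  9.9]
[-0.1  3.4  9.3]
twist [ 0.002 -0.001  0.016]
 mark world deg 120 range 118 125 val 235.0 vis 1.0 turn from tight mod2pi 5.53
```

>>> {"fn": "jog_arm", "kwargs": {
  "steps": [
    {"dp":[0,1,10],"twist":[0,0,0.01],"grip":0},
    {"dp":[0,1.5,10],"twist":[0,0,0],"grip":0},
    {"dp":[0,1.5,9],"twist":[0,0,0],"grip":0}
  ]
}}

```text
time_s: 11.95
eef_pos: [0.432, -0.0644, 0.0373]
tcp_rot: [0.496, 0.507, -0.503, 0.494]
ft_force: [-4.4, 0.9, 2.6]
opening: 0.004
```

```bash
python3 plan.py 8 1.6;  python3 - <<'E'
from mark import *
mark(*shot("wrist","w20")[:2])
E
```

```text
t 11.95 pos [432.  -64.4  37.3] F [-4.4  0.9  2.6] s 188.5 of 373.3 outward dev 2.0 yaw err 0.001 M row2 [-0.02   0.006 -1.   ]
[-1.9  3.5  7.8]
[-0.1  2.5  7.6]
[-0.1  3.7  7.1]
[-0.1  4.9  6.4]
[-0.2  5.9  5.4]
twist [ 0.001 -0.006  0.02 ]
 mark world deg 150 range 147 154 val 236.5 vis 1.0 turn from tight mod2pi 6.05
```

>>> {"fn": "jog_arm", "kwargs": {
  "steps": [
    {"dp":[0,1.8,9],"twist":[0,0,0],"grip":0},
    {"dp":[0,-15,0],"twist":[0,0,0.02],"grip":0},
    {"dp":[0,-25,0],"twist":[0,0,0],"grip":0},
    {"dp":[0,0,0],"twist":[0,0,0],"grip":0}
  ]
}}

```text
time_s: 12.4
eef_pos: [0.3947, -0.08, 0.0372]
tcp_rot: [0.502, 0.5, -0.499, 0.5]
ft_force: [-1.1, 0.7, -0.6]
opening: -0.0
```

```bash
python3 plan.py 8 1.6;  python3 - <<'E'
from mark import *
mark(*shot("wrist","w21")[:2]);mark(*shot("side","s21")[:2])
cv2.imwrite("pics/c21.png",np.vstack([cv2.imread("pics/w21.png")[:260,100:520],cv2.resize(cv2.imread("pics/s21.png")[120:270,270:440],(420,320))]))
E
```

```text
t 12.4 pos [394.7 -80.   37.2] F [-1.1  0.7 -0.6] s 200.0 of 373.3 outward dev 39.8 yaw err -0.001 M row2 [ 0.002  0.003 -1.   ]
[-1.7 42.6  3.2]
[-0.   4.3  6.8]
[-0.   5.3  6. ]
[0.  6.3 5. ]
[0.  7.  3.8]
twist [-0.001 -0.003 -0.002]
 mark world deg 164 range 160 167 val 214.0 vis 0.62 turn from tight mod2pi 0.01
 mark world deg 165 range 160 173 val 196.0 vis 1.0 turn from tight mod2pi 0.03
```

View pics/c21.png

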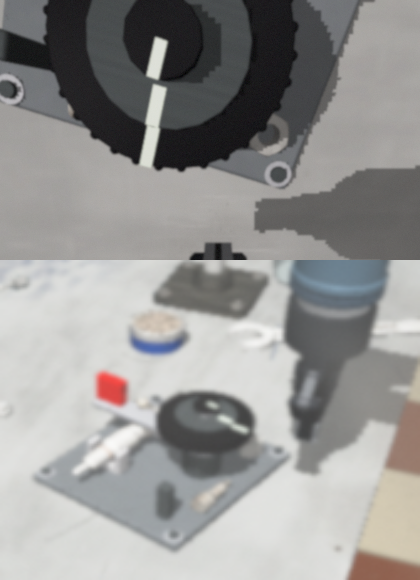

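The ring's line is back in line with the cap line for the second time; both cameras read within 0.03 rad of alignment. The turn history runs steadily: 0.2, 1.6, 2.8, 4.7, 5.6, 6.8, 8.9, 10.1, 11.4, 12.57 rad. Next I go up and over to the clockwise side of the red tab.

>>> {"fn": "jog_arm", "kwargs": {
  "steps": [
    {"dp":[-40,0,0],"twist":[0,0,0],"grip":0},
    {"dp":[-35,0,0],"twist":[0,0,0],"grip":0},
    {"dp":[0,40,12],"twist":[0,0,0],"grip":0},
    {"dp":[0,40,12],"twist":[0,0,0],"grip":0},
    {"dp":[0,40,12],"twist":[0,0,0],"grip":0}
  ]
}}

```text
time_s: 13.0
eef_pos: [0.5241, -0.1202, 0.1205]
tcp_rot: [0.504, 0.495, -0.497, 0.504]
ft_force: [0.3, -0.1, 1.0]
opening: 0.002
```

>>> {"fn": "jog_arm", "kwargs": {
  "steps": [
    {"dp":[0,40,8],"twist":[0,0,0],"grip":0},
    {"dp":[0,35,6],"twist":[0,0,0],"grip":0},
    {"dp":[0,0,0],"twist":[0,0,0],"grip":0}
  ]
}}

```text
time_s: 13.3
eef_pos: [0.6116, -0.1386, 0.1223]
tcp_rot: [0.505, 0.492, -0.496, 0.507]
ft_force: [0.1, 0.5, -0.8]
opening: -0.0
```

```bash
python3 plan.py 8 1.6|head -1;  python3 - <<'E'
from mark import *
p,im,_=shot("side","s22");mark(p,im);cv2.imwrite("pics/s22z.png",cv2.resize(im[100:260,250:430],None,fx=3.7,fy=3.7))
p,im,_=shot("scene","c22");cv2.imwrite("pics/c22z.png",cv2.resize(im[150:270,290:410],None,fx=5,fy=5))
E
```

```text
t 13.3 pos [ 611.6 -138.6  122.3] F [ 0.1  0.5 -0.8] s 338.5 of 373.3 outward dev 80.9 yaw err -0.002 M row2 [ 0.024 -0.006 -1.   ]
 mark world deg 165 range 159 173 val 198.0 vis 1.0 turn from tight mod2pi 0.03
```

View pics/s22z.png

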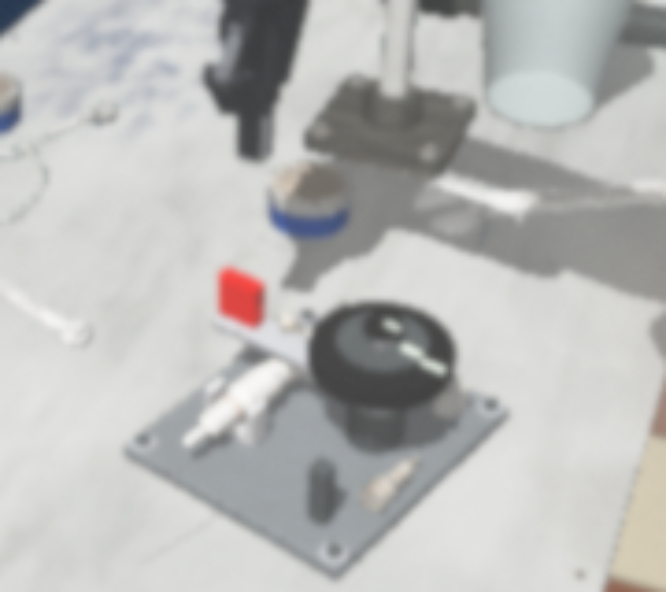

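View pics/c22z.png

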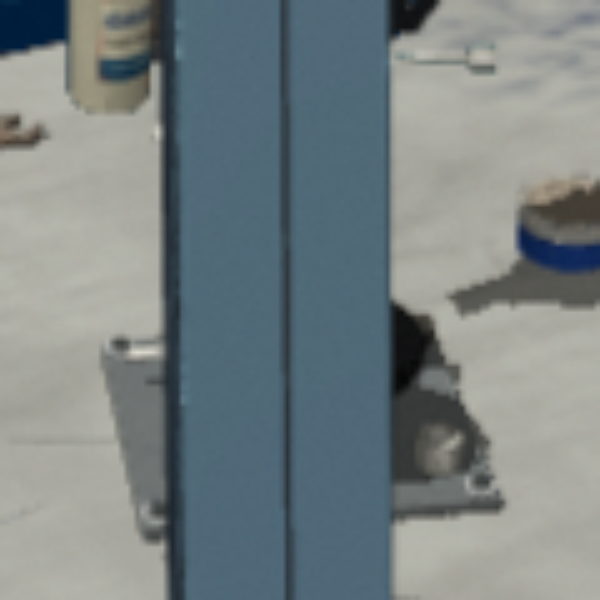

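>>> {"fn": "jog_arm", "kwargs": {
  "steps": [
    {"dp":[30,-8,0],"twist":[0,0.01,-0.02],"grip":0},
    {"dp":[30,-5,0],"twist":[0,0,0],"grip":0},
    {"dp":[26,0,0],"twist":[0,0,0],"grip":0},
    {"dp":[0,0,0],"twist":[0,0,0],"grip":0}
  ]
}}

```text
time_s: 13.8
eef_pos: [0.5926, -0.1366, 0.0351]
tcp_rot: [0.502, 0.501, -0.499, 0.499]
ft_force: [-0.9, 0.9, -0.1]
opening: -0.003
```

```bash
cat > swing.py <<'E'
from h import *
import sys
from scipy.spatial.transform import Rotation as Ro
C=np.array([492,-62.5]);step=float(sys.argv[1]);inset=float(sys.argv[2])
s=robot.observe();e=s["eef_pos"]*1e3;M=Ro.from_quat(s["tcp_rot"]).as_matrix()
M0=np.array([[0,1,0],[0,0,-1],[-1,0,0.]])
def tcp(a):
    u=np.array([np.cos(a),np.sin(a)]);t=np.array([-u[1],u[0]]);h=11*abs(t[0])+8.5*abs(t[1])
    return C+114*u-(6+h)*t,t
A=np.arange(-.6,1.6,.002);Q=np.array([tcp(a)[0] for a in A]);i=np.argmin(np.linalg.norm(Q-e[:2],axis=1));a=A[i]
print("t",round(s["time_s"],2),"pos",e.round(1),"F",s["ft_force"].round(1),"contact strap world ang",round(a,3),"strap joint~",round(a+.29,2),"twist",Ro.from_matrix(M.T@M0).as_rotvec().round(3))
for j in range(5):
    b=a+step/114;p1,t=tcp(b);p0=e[:2] if j==0 else tcp(a)[0]
    d=p1-p0+inset*t;print((M.T@np.array([*d,(35-e[2]) if j==0 else 0])).round(1));a=b
E
python3 swing.py 14 1; python3 - <<'E'
from h import *
p,im,_=shot("side","s23");cv2.imwrite("pics/s23z.png",cv2.resize(im[100:260,250:430],None,fx=3.7,fy=3.7))
p,im,d=shot("wrist","w23")
E
```

```text
t 13.8 pos [ 592.6 -136.6   35.1] F [-0.9  0.9 -0.1] contact strap world ang -0.474 strap joint~ -0.18 twist [-0.001 -0.005 -0.001]
[  0.2   0.6 -19.1]
[  0.1   6.5 -14.7]
[  0.1   4.6 -15.6]
[  0.1   2.5 -15.8]
[  0.1   0.7 -13.8]
```

View pics/s23z.png

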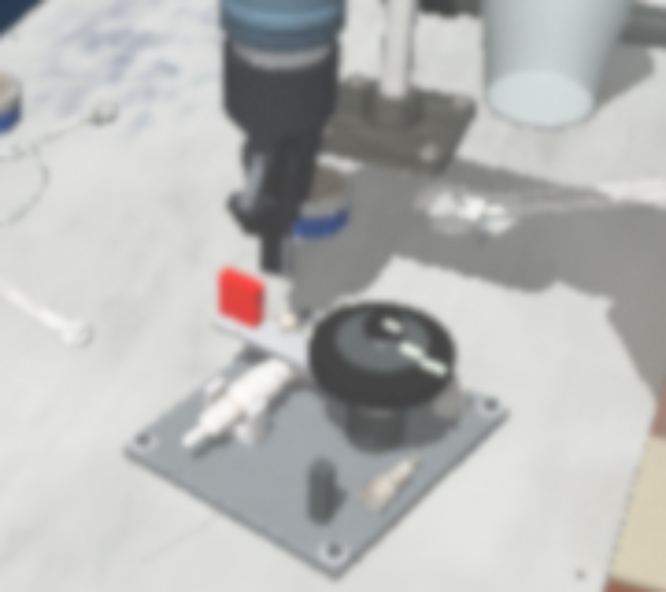

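View pics/w23.png

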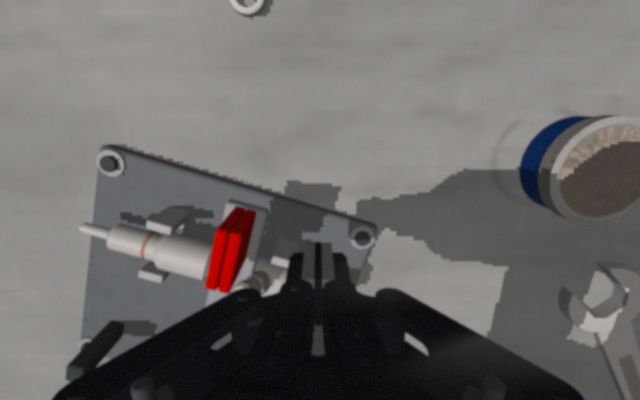

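```bash
python3 - <<'E'
from h import *
im=cv2.imread("pics/w23.png");cv2.imwrite("pics/w23z.png",cv2.resize(im[190:310,170:350],None,fx=4,fy=4))
p=pickle.load(open("pics/w23.pkl","rb"));_,d=robot.get_image("wrist")
for u,v in((262,280),(250,284),(270,278),(245,212),(238,288),(214,288),(218,212)):
    o,r=ray(p,u,v);print(u,v,(o+r*d[v,u]).round(4),onz(p,u,v,.07).round(4))
E
```

```text
262 280 [ 0.5684 -0.1025  0.0512] [ 0.5801 -0.1065  0.07  ]
250 284 [ 0.5715 -0.0973  0.0605] [ 0.5776 -0.0998  0.07  ]
270 278 [ 0.5645 -0.1059  0.0427] [ 0.5814 -0.1109  0.07  ]
245 212 [ 0.6157 -0.0975  0.0598] [ 0.6193 -0.1001  0.07  ]
238 288 [ 0.5718 -0.0915  0.065 ] [ 0.5751 -0.0931  0.07  ]
214 288 [ 0.5876 -0.0874  0.0889] [ 0.5751 -0.0799  0.07  ]
218 212 [ 0.5979 -0.0653  0.0098] [ 0.6193 -0.0864  0.07  ]
```

View pics/w23z.png

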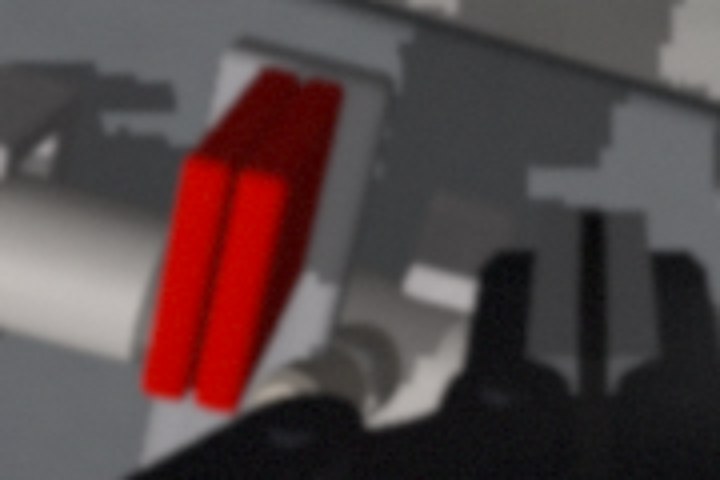

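>>> {"fn": "jog_arm", "kwargs": {
  "steps": [
    {"dp":[0,8,0],"twist":[0,0,0],"grip":0},
    {"dp":[0,4,-8],"twist":[0,0,0],"grip":0},
    {"dp":[0,1,-4],"twist":[0,0,0],"grip":0},
    {"dp":[0,1,-4],"twist":[0,0,0],"grip":0}
  ]
}}

```text
time_s: 14.35
eef_pos: [0.6156, -0.1226, 0.0459]
tcp_rot: [0.504, 0.494, -0.496, 0.505]
ft_force: [-0.1, 0.7, -0.6]
opening: 0.0
```

```bash
python3 swing.py 10 1
```

```text
t 14.35 pos [ 615.6 -122.6   45.9] F [-0.1  0.7 -0.6] contact strap world ang -0.302 strap joint~ -0.01 twist [-0.002  0.003 -0.019]
[ 10.6 -15.8 -20.6]
[  0.    3.3 -11.4]
[  0.    2.3 -11.8]
[ -0.    1.2 -10.9]
[ -0.    0.4 -10.2]
```

>>> {"fn": "jog_arm", "kwargs": {
  "steps": [
    {"dp":[8,-9,0],"twist":[0,0,-0.02],"grip":0},
    {"dp":[0,0,0],"twist":[0,0,0],"grip":0}
  ]
}}

```text
time_s: 14.55
eef_pos: [0.6064, -0.1214, 0.0377]
tcp_rot: [-0.499, -0.5, 0.501, -0.5]
ft_force: [-0.1, 0.5, 0.3]
opening: -0.003
```

```bash
python3 swing.py 10 1
```

```text
t 14.55 pos [ 606.4 -121.4   37.7] F [-0.1  0.5  0.3] contact strap world ang -0.324 strap joint~ -0.03 twist [-0.     0.003  0.002]
[  2.7  -7.3 -16.8]
[ -0.    3.6 -11.3]
[ -0.    2.6 -11.7]
[ -0.    1.5 -11.3]
[ -0.    0.6 -10.2]
```

>>> {"fn": "jog_arm", "kwargs": {
  "steps": [
    {"dp":[2,-3,-4],"twist":[0,0,0],"grip":0},
    {"dp":[0,0,-4],"twist":[0,0,0],"grip":0},
    {"dp":[0,0,-4],"twist":[0,0,0],"grip":0}
  ]
}}

```text
time_s: 14.85
eef_pos: [0.6026, -0.1095, 0.0348]
tcp_rot: [-0.499, -0.5, 0.502, -0.5]
ft_force: [0.2, -1.1, 0.7]
opening: 0.0
```

```bash
python3 swing.py 12 1
```

```text
t 14.85 pos [ 602.6 -109.5   34.8] F [ 0.2 -1.1  0.7] contact strap world ang -0.254 strap joint~ 0.04 twist [-0.001  0.003  0.003]
[ -0.2  -0.1 -15.2]
[ -0.1   2.9 -13.8]
[ -0.    1.4 -12.8]
[ -0.    0.2 -12.1]
[ -0.   -1.  -12.1]
```

Contact is close. I'll push along the arc.

>>> {"fn": "jog_arm", "kwargs": {
  "steps": [
    {"dp":[0,1,-10],"twist":[0,0,0],"grip":0},
    {"dp":[0,2,-10],"twist":[0,0,0],"grip":0},
    {"dp":[0,1.5,-12],"twist":[0,0,0],"grip":0}
  ]
}}

```text
time_s: 15.15
eef_pos: [0.6071, -0.0764, 0.0348]
tcp_rot: [-0.499, -0.499, 0.503, -0.499]
ft_force: [-1.0, -1.2, -0.4]
opening: 0.002
```

```bash
python3 swing.py 12 1; python3 - <<'E'
from mark import *
p,im,_=shot("side","s24");mark(p,im);cv2.imwrite("pics/s24z.png",cv2.resize(im[100:260,250:430],None,fx=3.7,fy=3.7))
E
```

```text
t 15.15 pos [607.1 -76.4  34.8] F [-1.  -1.2 -0.4] contact strap world ang 0.008 strap joint~ 0.3 twist [-0.003  0.004  0.004]
[ -0.3  -0.2 -12.2]
[ -0.   -0.4 -12.1]
[ -0.   -1.6 -12.1]
[ -0.   -2.8 -12.1]
[ -0.   -4.1 -11.8]
 mark world deg 165 range 160 173 val 200.0 vis 1.0 turn from tight mod2pi 0.03
```

View pics/s24z.png

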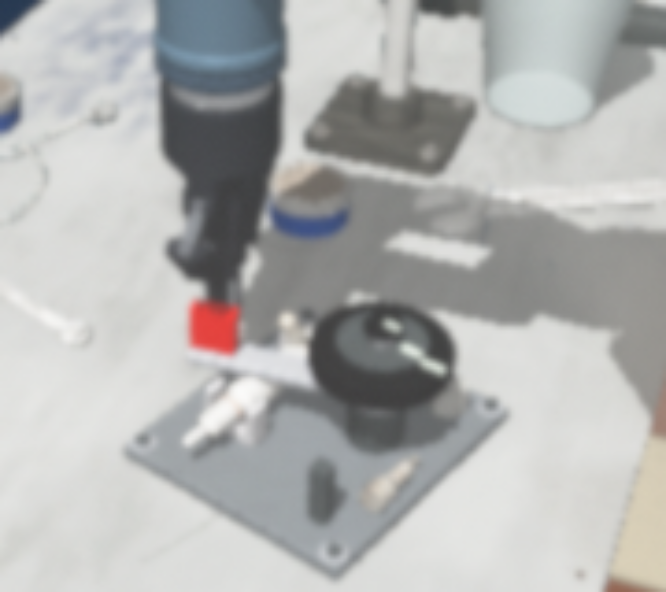

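The strap is swinging with the finger behind the tab (tab at (213,328)), and the ring and injector haven't moved.

>>> {"fn": "jog_arm", "kwargs": {
  "steps": [
    {"dp":[0,0,-12],"twist":[0,0,0],"grip":0},
    {"dp":[0,-0.5,-12],"twist":[0,0,0],"grip":0},
    {"dp":[0,-1.6,-12],"twist":[0,0,0],"grip":0},
    {"dp":[0,-2.8,-12],"twist":[0,0,0],"grip":0},
    {"dp":[0,-4,-12],"twist":[0,0,0],"grip":0}
  ]
}}

```text
time_s: 15.7
eef_pos: [0.5981, -0.0088, 0.0346]
tcp_rot: [-0.499, -0.5, 0.502, -0.5]
ft_force: [0.1, -1.2, -0.3]
opening: -0.004
```

```bash
python3 swing.py 12 1
```

```text
t 15.7 pos [598.1  -8.8  34.6] F [ 0.1 -1.2 -0.3] contact strap world ang 0.638 strap joint~ 0.93 twist [-0.001  0.003  0.003]
[-0.4 -9.5 -9.7]
[ -0.   -7.7 -10.4]
[ 0.  -8.9 -9.6]
[  0.  -10.   -8.7]
[  0.  -11.   -7.7]
```

>>> {"fn": "jog_arm", "kwargs": {
  "steps": [
    {"dp":[0,-9,-10],"twist":[0,0,0],"grip":0},
    {"dp":[0,-8,-10.4],"twist":[0,0,0],"grip":0},
    {"dp":[0,-9,-9.6],"twist":[0,0,0],"grip":0},
    {"dp":[0,-10,-8.7],"twist":[0,0,0],"grip":0}
  ]
}}

```text
time_s: 16.1
eef_pos: [0.5597, 0.0342, 0.0349]
tcp_rot: [-0.499, -0.5, 0.501, -0.5]
ft_force: [0.5, -1.8, 0.2]
opening: 0.0
```

```bash
python3 swing.py 8 1; python3 - <<'E'
from mark import *
p,im,_=shot("side","s25");mark(p,im);cv2.imwrite("pics/s25z.png",cv2.resize(im[100:260,250:430],None,fx=3.7,fy=3.7))
E
```

```text
t 16.1 pos [559.7  34.2  34.9] F [ 0.5 -1.8  0.2] contact strap world ang 1.13 strap joint~ 1.42 twist [0.    0.003 0.002]
[-0.1 -9.4 -2.9]
[ 0.  -8.4 -4.3]
[ 0.  -8.7 -3.7]
[ 0.  -9.  -3.1]
[ 0.  -9.3 -2.4]
 mark world deg 165 range 160 173 val 198.0 vis 1.0 turn from tight mod2pi 0.03
```

View pics/s25z.png

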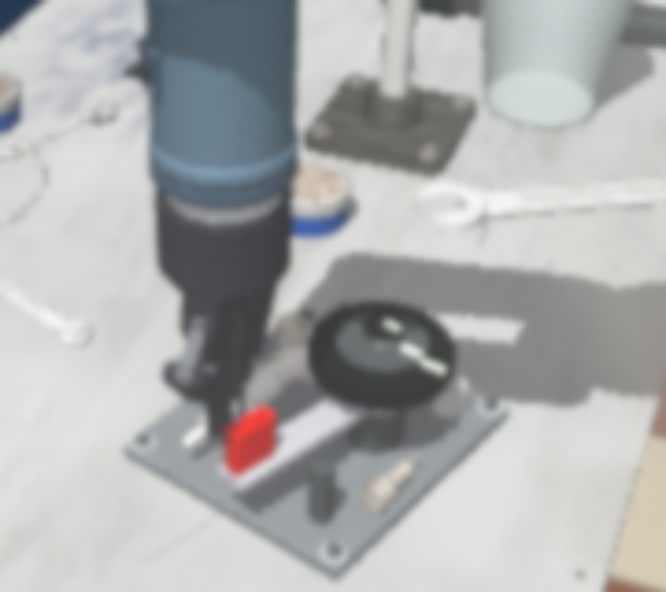

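>>> {"fn": "jog_arm", "kwargs": {
  "steps": [
    {"dp":[0,-8,-3],"twist":[0,0,0],"grip":0},
    {"dp":[0,-8,-3.5],"twist":[0,0,0],"grip":0},
    {"dp":[0,-5,-2],"twist":[0,0,0],"grip":0}
  ]
}}

```text
time_s: 16.45
eef_pos: [0.5441, 0.0416, 0.0364]
tcp_rot: [0.502, 0.495, -0.498, 0.506]
ft_force: [18.8, -9.9, -15.2]
opening: 0.0
```

```bash
python3 swing.py 8 1
```

```text
t 16.45 pos [544.1  41.6  36.4] F [ 18.8  -9.9 -15.2] contact strap world ang 1.272 strap joint~ 1.56 twist [ 0.001  0.007 -0.015]
[ 1.2 -9.1 -2.9]
[-0.2 -9.  -3.1]
[-0.2 -9.3 -2.4]
[-0.2 -9.5 -1.7]
[-0.1 -8.7 -1. ]
```

The strap is against its stop (force 18 N, about 1.56 rad). Backing away and up.

>>> {"fn": "jog_arm", "kwargs": {
  "steps": [
    {"dp":[0,12,3],"twist":[0,0,-0.01],"grip":0},
    {"dp":[0,20,0],"twist":[0,0,0],"grip":0},
    {"dp":[-40,5,0],"twist":[0,0,0],"grip":0},
    {"dp":[-45,0,0],"twist":[0,0,0],"grip":0},
    {"dp":[-45,0,0],"twist":[0,0,0],"grip":0}
  ]
}}

```text
time_s: 16.95
eef_pos: [0.5747, 0.0387, 0.1617]
tcp_rot: [-0.496, -0.502, 0.505, -0.497]
ft_force: [1.6, 0.3, -0.4]
opening: 0.002
```

>>> {"fn": "jog_arm", "kwargs": {
  "steps": [
    {"dp":[0,20,-40],"twist":[0,0,0],"grip":0},
    {"dp":[0,20,-40],"twist":[0,0,0],"grip":0},
    {"dp":[0,0,0],"twist":[0,0,0],"grip":0},
    {"dp":[0,0,0],"twist":[0,0,0],"grip":0}
  ]
}}

```text
time_s: 17.35
eef_pos: [0.6192, 0.119, 0.1702]
tcp_rot: [-0.5, -0.497, 0.503, -0.5]
ft_force: [0.1, -0.5, -0.8]
opening: 0.0
```

```bash
python3 - <<'E'
from mark import *
s=robot.observe();print(s["time_s"],s["eef_pos"],s["ft_force"],abs(s["dq"]).max())
p,im,_=shot("side","s26");mark(p,im);cv2.imwrite("pics/s26z.png",cv2.resize(im[100:260,250:430],None,fx=3.7,fy=3.7))
m=(im[...,2]>150)&(im[...,1]<90)&(im[...,0]<90);m[:150]=0;m[260:]=0;m[:,:280]=0;m[:,400:]=0
ys,xs=np.nonzero(m);X=onz(p,xs.mean(),ys.mean(),.078)[:2]-[.492,-.0625];print("tab px",xs.mean(),ys.mean(),"r",np.hypot(*X),"strap",np.arctan2(X[1],X[0])+.29)
a=cv2.imread("pics/side0.png").astype(int);df=np.abs(a-im).max(2);print("hex key region diff",(df[310:395,225:300]>40).sum(),"tin",(df[138:168,318:348]>60).sum())
for n in ("side0","s26"):
    g=cv2.imread(f"pics/{n}.png")
    print(n,"nozzle/post patch mean",g[222:240,345:367].mean((0,1)).round(1),"inj",g[195:225,298:325].mean((0,1)).round(1))
E
```

```text
17.35 [0.61923487 0.11899461 0.17017094] [ 0.11008657 -0.53027574 -0.77744125] 0.02660828028888485
 mark world deg 165 range 159 173 val 193.0 vis 1.0 turn from tight mod2pi 0.03
tab px 322.4580152671756 222.0916030534351 r 0.11588198121624536 strap 1.5888397766495652
hex key region diff 0 tin 10
side0 nozzle/post patch mean [160.1 160.8 159.2] inj [182.4 182.7 181.7]
s26 nozzle/post patch mean [162.9 163.6 162.2] inj [152.1 153.  166.4]
```

View pics/s26z.png

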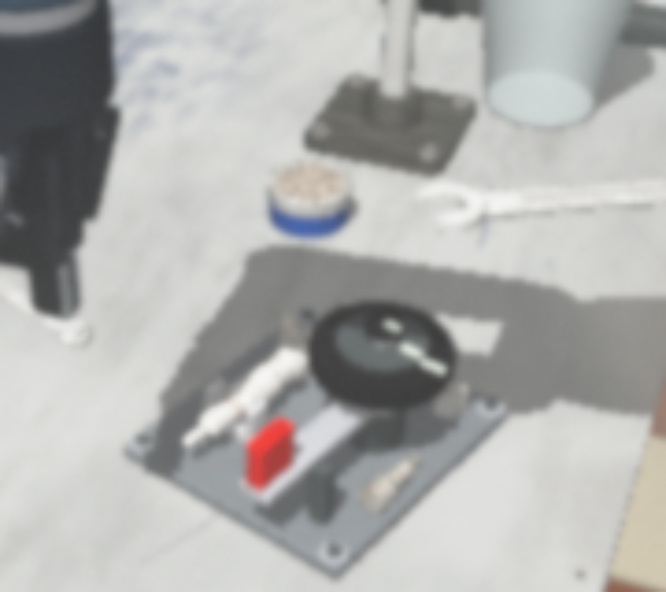

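The picture shows the strap at its stop post with the tab at (270,455), and the ring line at (423,357) in line with the cap line. The injector tip is at (193,440), unmoved, and the nut, nozzle and tin are in place. The gripper is clear, so I'm handing in.

```bash
python3 -c "
from station import robot
print(robot.close_job())"
```

```text
the job is handed in; nothing more can be done
None
```

The job is done and handed in after about 17 s of the 72 s allowed. I have no verdict, since handing in reports none.

- **Ring:** I rolled it with the shut fingertip along the rim, counterclockwise, through two full turns. Both cameras put its line within 0.03 rad of the stud-cap line, for the second time. The running angle count reached 12.57 rad.
- **Strap:** I only pushed it after that, on the tab's clockwise face, until it met the stop post. The final picture puts it at about 1.59 rad by my measurement, against 1.57 nominal. The last push against the stop gave 18.8 N along x, about 26 N in all, over the 3 to 8 N used on the rim but under the wrist and body limits.
- **Other parts:** The injector, union nut, nozzle and grease tin look unmoved in the side picture. The hex key's patch shows no pixel change from the start. I checked the nut, nozzle and injector by eye and did not measure how far they were displaced.
- **Gripper:** It ended well clear of everything, with no contact force beyond sensor noise.

**Disagreements:**
- **TCP position:** The real fingertips end about 40 mm short of the reported TCP. My first approach hovered over the ring without touching it, and the depth and side pictures confirmed the offset. I corrected for it in every later move.
- **Finger width:** The finger's effective width varied from face to face, so the tip lost the rim briefly at some corners. I recovered from the camera angle each time.

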